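# Strip the sloping work jig and put its hardware away

## Robot

A 6-joint arm with a two-finger parallel gripper is mounted at the origin on the work surface. World frame = base frame: x ahead of the robot, y to its left, z up, the work surface at z = 0. Lengths are in mm, angles in rad, forces in N, time in s.
With the tool pointing down it reaches from about 350 to 975 mm from the base axis. Payload 7.1 kg.
Tool frame: the origin (TCP) lies at the very end of the fingers, on their centre line; the grasp point (between the pads) lies 19 mm behind it (ctrl.grip_point_offset is the distance from the TCP to the grasp point, in mm); x points along the fingers, y is the direction in which the jaws open and shut, and the axes are right-handed (so a half turn about x gives the same grasp; the last joint's range is limited). The gripper opens to 88 mm and grips with 3 to 60 N. Pads are 20 mm wide; open, the fingers measure 115 mm over their backs; the gripper's body (75 mm by 178 mm) begins 61 mm behind the grasp point.
Start: joints at [1.254, 0.423, 1.63, -0, 1.089, -0.019], TCP at [183.354, 597.483, 222.675] pointing down, gripper open.
Joint ranges: [-3, 3], [-0.9, 2.11], [0.09, 2.58], [-1.31, 4.45], [0.11, 2.69], [-2.54, 2.54]. Speed limits (rad/s): [2.39, 2.39, 3.01, 3.14, 3.14, 3.14].

## Interface

Orientations are given as a rotation vector (axis times angle).
In Python, from workcell import ctrl, vision, workorder gives the robot as it stands.
- The arm moves only by the shell command python3 -m crank 'ROWS'. ROWS is JSON, a list of rows, each a list of 3 entries, a list of its own where there are three numbers: the shift along the tool's x, y, z in m, then the turn, a rotation vector about the tool's x, y, z in rad, then the finger opening in m, from 0 to 0.0878. In form: [[[dx, dy, dz], [wx, wy, wz], jaw], ...]. A call has exactly 8 rows; each row shifts and turns the commanded pose from where the row before left it, along the tool's axes as they then stand; what a row does not reach is not made up. A row lasts 1/12 s, in which the tool goes at most 41.7 mm and 7.16 degrees, less where a joint would pass 70% of its speed; a pose out of reach is approached as far as the arm can. A call with a gripper value outside its range is refused whole. The fingers move at their own pace and stop on an object; the grip force is fixed at half the most. Time passes only in rows, so rows that do not move let the fingers close, or fill a call up. It gives the time, the measured TCP pose, the force and the opening at its end, in the units of the state.
- ctrl.get_obs(): the state, without advancing time (a new reading comes with each control period).
- vision.get_image(name): name is "scene" or "side" or "wrist"; returns a dict with "img" (480x640x3 uint8, blue, green, red), "mtx" (3x3 intrinsics, pixels), "rvec" (rotation vector, rad) and "tvec" (3), from world to camera coordinates, as OpenCV has them; the wrist camera has in their place "hand_eye" (4x4, takes a point from camera to tool coordinates, whose origin is the TCP and whose axes are the tool frame's). Camera axes: x right, y down, z forward; pixel columns grow to the right and rows downward; lengths in mm; the calibration is good to about 2 mm. A picture is of the moment at which its call begins: read the wrist's pose just before it. There is no depth.
- workorder.close_job(): hands the job in, once; it reports no verdict.
The state is a dict: "t": time; "qpos": joint angles; "qvel": joint speeds; "joint_torque": joint torques, N m; "ee_pos": TCP position; "orientation": TCP orientation; "ft_force": force on the tool from outside, world axes, zero at the start; "moment": the same for the moment, N m; "width": finger opening in mm.
Only numpy, scipy, OpenCV 4.12 (cv2) and the standard library are available. Lean on these libraries where they do the work, as an engineer would, in place of code of your own. Each camera call takes 0.05 s, during which the arm holds its last target.

## Task

Take the bracket off the sloping jig: lift the wing nut off the stud first and put it in the small open hardware box, then the spacer tube, also into the box, each while the pieces below it stay on the stud; then lift the bracket off and stand it on its two folded legs on the black rubber mat. Finally shut the lid of the box fully over the nut and the spacer, and leave the other things on the bench where they are.

Things in the scene. Friction and masses are not known exactly. Their poses are not given: they have to be found in the camera images.
- jig: Fixed grey steel jig, base 130 (x) by 110 (y) mm. Its 110 x 110 mm plate slopes 30 degrees, low on the -x side; a boss (36 mm diameter, 28 mm high) and a plain 10 mm stud stand square on it, so the stud leans 30 degrees from vertical to the jig's own -x. Origin: underside centre; z up. On the stud from the bottom: bracket, spacer tube, wing nut; none is screwed tight, each slides off freely.
- jig_stud (a point): Point on the stud's axis at the boss's top face, where the bracket rests; the stud ends 48 mm further along. Axes as the jig's (z up): in them the stud's direction is (-0.5, 0, 0.866). The sloping plate is 28 mm below the boss's top.
- nut_mid (a point): Steel wing nut, 70 g. Round hub 28 mm diameter, 16 mm high; two flat 6 mm thick wings along local +y and -y reach 31 mm from the axis and 24 mm above the foot. Point: hub's centre, 8 mm above its foot. Local z: along the bore, outward along the stud; local x: across the wings' faces, the way to pinch the hub. Stud's top 8 mm is in it. The spacer below is slimmer.
- spacer_mid (a point): Plain steel spacer tube, 22 mm outer diameter, 13 mm bore, 32 mm long, 60 g, between nut and bracket. Point: its centre, half-way along. Local z is along the tube; it can be pinched from any side. The bracket's plate lies directly under its lower end, so fingers closing on it must stay above that end.
- bracket_mid (a point): Bare aluminium bridge-shaped bracket, 220 g: plate 46 (local x) by 100 (local y) by 8 mm with a 13 mm hole in the middle; a 6 mm thick leg at each end (y) folded 14 mm down below the plate. Point: plate's centre. Local z: out of the plate, away from the legs. On the jig its long way is level, its 46 mm way runs up the slope: pinch across the 46 mm. On its legs the point is 18 mm up.
- hwbox: Fixed dark steel box, open at the top, 130 (x) by 150 (y) by 65 mm high, walls and floor 5 mm. Origin: centre of the underside, z up. Its lid is hinged along the upper edge of the +x wall. It may be on the left or on the right of the jig.
- lid (a joint): Lid angle in rad: 0 is fully shut (lying level on the rim), 1.57 is upright; it starts standing open at 1.65 to 1.95, leaning back a little to the box's +x. The hinge is stiff: the lid stays where it is left, and about 2 N at its free edge moves it.
- lid_hinge (a point): Middle of the hinge line at the box's +x upper edge, 65.5 mm above the bench. Axes turn with the lid: -x runs from hinge to free edge (130 mm), z is out of the outer face (up when shut). The lid is a plate 150 mm wide, 6 mm thick (z 0 to 6 mm), with an 8 mm wide bead along the free edge standing 8 mm proud of the outer face.
- lid_edge (a point): Middle of the lid's free edge, 130 mm from the hinge.
- mat: Fixed black rubber mat, 160 (x) by 180 (y) mm, 5 mm thick, flat on the bench on the other side of the jig from the box. Origin: centre of the underside.
- punches: Bystander: wooden block with rows of steel punches, 60 x 150 mm, 75 mm high, behind the jig. Origin: underside centre.
- jar_a: Bystander: small paint jar, 52 mm diameter, 75 mm high, on the left towards the back. Origin: underside centre.
- jar_b: Bystander: small paint jar, 52 mm diameter, 75 mm high, on the right towards the back. Origin: underside centre.
- tape: Bystander: roll of masking tape lying flat, 104 mm diameter, 25 mm high, on the right towards the back. Origin: underside centre.
- wrench: Bystander: steel wrench, 155 mm long, 10 mm thick, lying across in front of the jig, on the robot's side. Origin: underside centre.
- driver: Bystander: screwdriver, 190 mm long, 26 mm high, lying on the far left. Origin: underside centre.
- carton: Bystander: small carton, 100 x 75 mm, 60 mm high, on the far right. Origin: underside centre.
There are look-alikes about, which are no part of the job. What is shaped like the part that bears nut_mid but pink or red is not meant.

How it is judged:
By the outcome, as a careful person would: the job done as asked, in the order asked, and still so for the second after the job is handed in, with the robot touching nothing.
It also fails if it takes over 72 s, if anything falls off the work surface, if the arm or the gripper's body presses on something with over 40 N, if the wrist force passes 120 N, or if a joint passes its speed limit or range.

## Working session

There is one attempt and no reset: what is moved stays moved. The work goes in short steps, Python scripts to look and compute and a shell command to move; the robot and the scene stay as the last step left them, time stands still between calls to the robot, and variables do not carry over. Pictures are saved under pics/ and viewed, and the job is handed in when it is done.

```bash
ls; mkdir -p pics; python3 - <<'E'
from workcell import ctrl, vision
import cv2,numpy as np
np.set_printoptions(suppress=True,precision=3)
print(ctrl.get_obs())
for n in("scene","side","wrist"):
    d=vision.get_image(n); cv2.imwrite(f"pics/a_{n}.png",d["img"])
    print(n,{k:np.array(v).tolist() for k,v in d.items() if k!="img"})
E
```

```text
pics
{'t': 0.0, 'qpos': array([ 1.254,  0.424,  1.631,  0.   ,  1.089, -0.019]), 'qvel': array([-0.001, -0.   ,  0.001, -0.001, -0.001, -0.   ]), 'joint_torque': array([  0.   , -54.462, -27.367,   0.064,   0.023,  -0.   ]), 'ee_pos': array([183.174, 596.972, 221.925]), 'orientation': array([ 0.233,  1.558, -0.235]), 'ft_force': array([-0.199,  0.685, -0.784]), 'moment': array([-0.027, -0.004,  0.005]), 'width': 87.8302198716561}
scene {'mtx': [[497.3544333367926, 0.0, 315.66235346108004], [0.0, 497.3544333367926, 243.18057740800992], [0.0, 0.0, 1.0]], 'rvec': [1.2393291326587914, 2.161229854761425, -1.044250570406894], 'tvec': [276.51855162371925, -194.80102029111063, 1542.626150045417]}
side {'mtx': [[551.3374768478635, 0.0, 316.08367032641854], [0.0, 551.3374768478635, 246.92646133841714], [0.0, 0.0, 1.0]], 'rvec': [2.310522624373906, -0.1851853874217645, 0.0702955284606452], 'tvec': [-543.2083743238028, 156.12377212773706, 1559.9531999184394]}
wrist {'mtx': [[330.7148026171608, 0.0, 314.417313642153], [0.0, 330.7148026171608, 240.06835440269114], [0.0, 0.0, 1.0]], 'hand_eye': [[0.0008665315575023042, -0.24096904688480575, 0.9705324144852073, -162.03674756853854], [0.9999994818212422, 0.0007273666557294751, -0.0007122464416438294, 0.7429773352414237], [-0.0005343035704112316, 0.9705325287599454, 0.24096955230592568, -64.07988681140607], [0.0, 0.0, 0.0, 1.0]]}
```

View pics/a_scene.png

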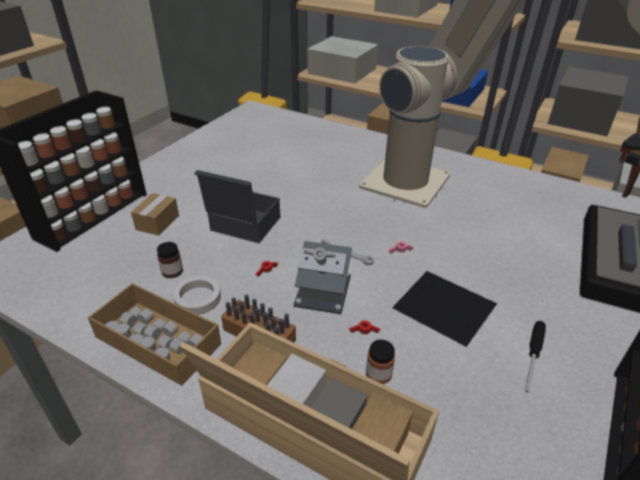

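View pics/a_side.png

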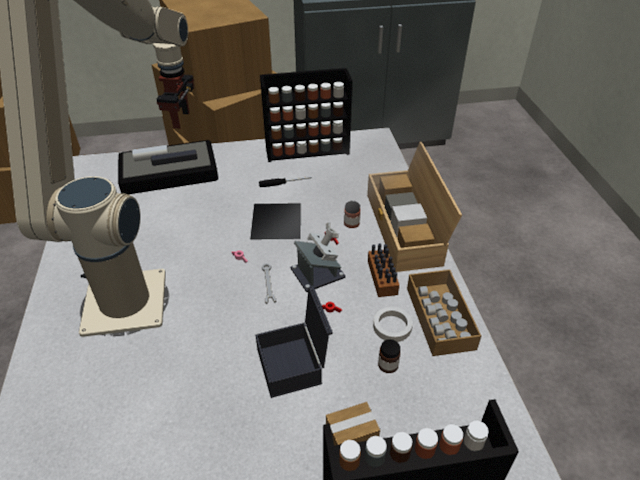

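View pics/a_wrist.png

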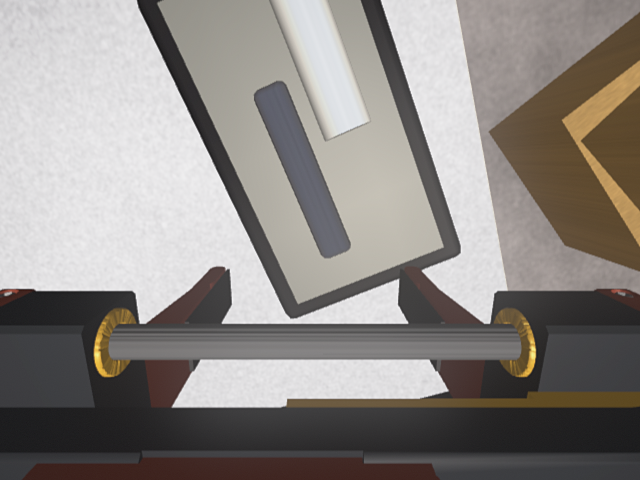

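The scene view shows the jig at about (325,270), the box at (240,205), and the mat at (445,305). The red and pink nuts on the bench are decoys. I'll zoom in on the details.

```bash
python3 - <<'E'
import cv2
def crop(n,x0,y0,x1,y1,s,o):
    im=cv2.imread(f"pics/a_{n}.png")[y0:y1,x0:x1]
    cv2.imwrite(f"pics/{o}.png",cv2.resize(im,None,fx=s,fy=s,interpolation=cv2.INTER_CUBIC))
crop("scene",270,220,400,330,6,"b1")
crop("scene",180,160,300,250,6,"b2")
crop("side",280,210,360,300,6,"b3")
crop("side",245,285,345,400,5,"b4")
E
```

```text
(no output)
```

View pics/b1.png

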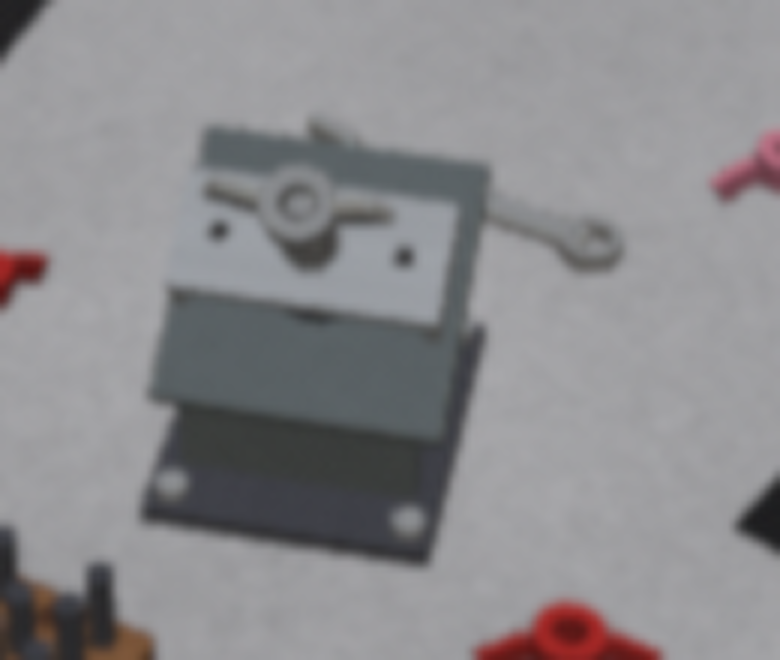

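View pics/b2.png

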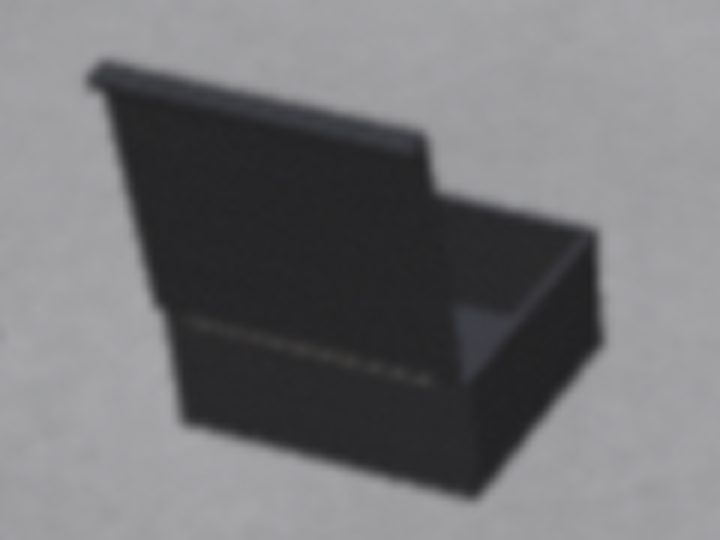

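View pics/b3.png

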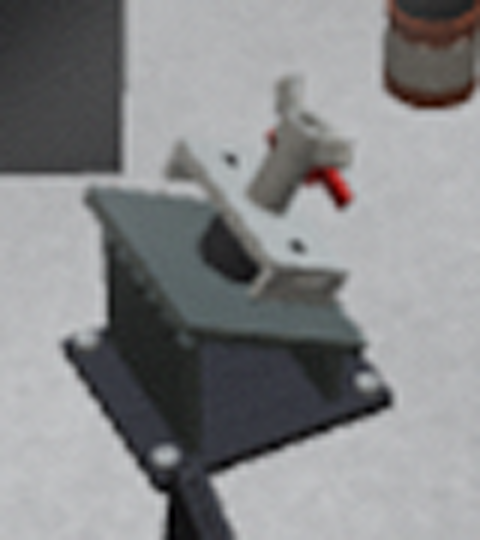

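View pics/b4.png

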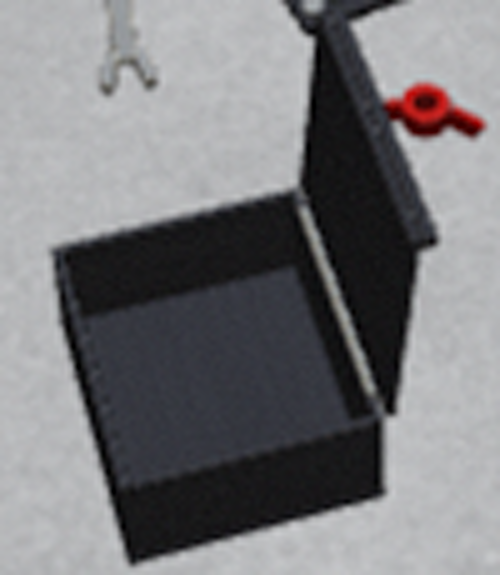

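The zoomed crops show the nut top at about scene (320,254) and side (331.7,230), with the box corners clear in both views. Next I'll triangulate.

```bash
cat > h.py <<'E'
import cv2,numpy as np
from scipy.optimize import least_squares
from scipy.spatial.transform import Rotation as R
np.set_printoptions(suppress=True,precision=2)
C={"scene":dict(K=np.array([[497.3544333367926,0,315.66235346108004],[0,497.3544333367926,243.18057740800992],[0,0,1.]]),r=np.array([1.2393291326587914,2.161229854761425,-1.044250570406894]),t=np.array([276.51855162371925,-194.80102029111063,1542.626150045417])),
"side":dict(K=np.array([[551.3374768478635,0,316.08367032641854],[0,551.3374768478635,246.92646133841714],[0,0,1.]]),r=np.array([2.310522624373906,-0.1851853874217645,0.0702955284606452]),t=np.array([-543.2083743238028,156.12377212773706,1559.9531999184394]))}
KW=np.array([[330.7148026171608,0,314.417313642153],[0,330.7148026171608,240.06835440269114],[0,0,1]])
HE=np.array([[0.0008665315575023042,-0.24096904688480575,0.9705324144852073,-162.03674756853854],[0.9999994818212422,0.0007273666557294751,-0.0007122464416438294,0.7429773352414237],[-0.0005343035704112316,0.9705325287599454,0.24096955230592568,-64.07988681140607],[0,0,0,1.]])
def proj(n,P,ee=None):
    P=np.atleast_2d(P).astype(float)
    if n=="wrist":
        T=np.eye(4);T[:3,:3]=R.from_rotvec(ee[1]).as_matrix();T[:3,3]=ee[0]
        M=np.linalg.inv(T@HE);Pc=P@M[:3,:3].T+M[:3,3];K=KW
    else:
        c=C[n];Pc=P@cv2.Rodrigues(c["r"])[0].T+c["t"];K=c["K"]
    u=Pc@K.T;return u[:,:2]/u[:,2:]
def ray(n,uv,ee=None):
    if n=="wrist":
        T=np.eye(4);T[:3,:3]=R.from_rotvec(ee[1]).as_matrix();T[:3,3]=ee[0]
        X=T@HE;d=X[:3,:3]@np.linalg.inv(KW)@[*uv,1];return X[:3,3],d/np.linalg.norm(d)
    c=C[n];Rm=cv2.Rodrigues(c["r"])[0];d=Rm.T@np.linalg.inv(c["K"])@[*uv,1];return -Rm.T@c["t"],d/np.linalg.norm(d)
def ground(n,uv,z=0,ee=None):
    o,d=ray(n,uv,ee);return o+d*(z-o[2])/d[2]
def tri(obs):
    A=0;b=0
    for o in obs:
        p,d=ray(*o);M=np.eye(3)-np.outer(d,d);A=A+M;b=b+M@p
    X=np.linalg.solve(A,b);return X,[np.linalg.norm((np.eye(3)-np.outer(d,d))@(X-p)) for p,d in [ray(*o) for o in obs]]
def sc(n,u,v):
    o={"b1":("scene",270,220,6),"b2":("scene",180,160,6),"b3":("side",280,210,6),"b4":("side",245,285,5)}[n]
    return o[0],((u+.5)/o[3]+o[1]-.5,(v+.5)/o[3]+o[2]-.5)
E
python3 - <<'E'
from h import *
for p in [("b1",142,518),("b1",428,562),("b1",482,330),("b3",65,345),("b3",160,488),("b3",392,402)]:
    print(p,ground(*sc(*p),z=4))
print("nuttop",tri([sc("b1",300,203),sc("b3",310,122)]))
print("br hole R",tri([sc("b1",405,257),sc("b3",231,160)]), "L",tri([sc("b1",218,231),sc("b3",297,247)]))
print("box gnd",[ground(*sc(*p)) for p in [("b2",183,425),("b2",475,498),("b2",603,345),("b4",133,562),("b4",382,494)]])
print("rim",[ground(*sc(*p),z=65) for p in [("b2",170,318),("b2",470,378),("b2",597,232),("b4",55,248),("b4",120,488),("b4",382,420),("b4",298,192)]])
print("lid edge",tri([sc("b2",92,78),sc("b4",435,238)]),tri([sc("b2",425,140),sc("b4",325,18)]))
for n,u in [("scene",(428,272)),("scene",(496,302)),("scene",(466,342)),("scene",(394,306)),("side",(254,205)),("side",(301,205)),("side",(301,238)),("side",(251,237))]: print("mat",ground(n,u,5))
E
```

```text
('b1', 142, 518) [636.62  -6.81   4.  ]
('b1', 428, 562) [602.52  95.53   4.  ]
('b1', 482, 330) [479.32  54.55   4.  ]
('b3', 65, 345) [481.33  58.43   4.  ]
('b3', 160, 488) [514.31 -45.19   4.  ]
('b3', 392, 402) [634.7   -7.14   4.  ]
nuttop (array([600.93,  39.54, 150.23]), [np.float64(0.40342853202460355), np.float64(0.40342853202470563)])
br hole R (array([566.79,  63.25, 110.75]), [np.float64(0.16887381047777897), np.float64(0.16887381047770977)]) L (array([587.7 ,  -1.93, 110.31]), [np.float64(0.279434163289916), np.float64(0.27943416328999915)])
box gnd [array([ 507.79, -352.46,    0.  ]), array([ 484.7 , -209.11,    0.  ]), array([ 360.61, -224.61,    0.  ]), array([ 381.52, -371.71,    0.  ]), array([ 506.43, -353.41,    0.  ])]
rim [array([ 513.96, -343.83,   65.  ]), array([ 484.31, -206.58,   65.  ]), array([ 363.89, -222.47,   65.  ]), array([ 360.23, -226.81,   65.  ]), array([ 379.44, -372.74,   65.  ]), array([ 506.25, -355.21,   65.  ]), array([ 486.29, -210.84,   65.  ])]
lid edge (array([ 531.12, -349.18,  190.57]), [np.float64(0.4546695330079643), np.float64(0.4546695330079908)]) (array([ 501.77, -206.59,  189.72]), [np.float64(1.4020240767996406), np.float64(1.402024076799439)])
mat [376.52 213.23   5.  ]
mat [395.67 381.14   5.  ]
mat [544.26 357.49   5.  ]
mat [523.79 187.75   5.  ]
mat [395.71 374.35   5.  ]
mat [553.12 347.92   5.  ]
mat [530.29 181.62   5.  ]
mat [374.17 212.48   5.  ]
```

```bash
cat >> h.py <<'E'
a=np.radians(18.3);e=np.array([np.cos(a),np.sin(a),0]);L=np.array([-np.sin(a),np.cos(a),0])
S=0.5*e+0.866025*np.array([0,0,1]);U=0.866025*e-0.5*np.array([0,0,1]) # U downslope
Btop=np.array([577.2,30.7,110.5])
def rot(x,y):
    x=np.array(x,float);x/=np.linalg.norm(x);y=np.array(y,float);y-=x*(x@y);y/=np.linalg.norm(y);return np.column_stack([x,y,np.cross(x,y)])
def cur():
    from workcell import ctrl
    o=ctrl.get_obs();return o,o["ee_pos"],R.from_rotvec(o["orientation"]).as_matrix()
def go(p,Rm,n=8,start=None):
    """constant row repeated n times (shift then turn) to reach p,Rm"""
    if start is None: o,p0,R0=cur()
    else: p0,R0=start
    w=R.from_matrix(R0.T@Rm).as_rotvec()/n
    A=sum(R.from_rotvec(w*k).as_matrix() for k in range(n))
    d=np.linalg.solve(A,R0.T@(np.array(p)-p0))
    print("row x%d: d(m) %s |%.1fmm| w %s |%.2fdeg|"%(n,np.round(d/1000,4).tolist(),np.linalg.norm(d),np.round(w,4).tolist(),np.degrees(np.linalg.norm(w))))
    return np.array(p),Rm
E
python3 - <<'E'
from h import *
o,p,Rm=cur();print(Rm)
print("wing tips",tri([sc("b1",207,188),sc("b3",345,155)]),tri([sc("b1",388,213),sc("b3",290,92)]))
for sg in(1,-1):
    Rg=rot(-S,sg*U);print(sg,"z",Rg[:,2], R.from_matrix(Rm.T@Rg).as_rotvec())
    go(Btop+S*(48+60),Rg,24)
E
```

```text
[[-0.    0.29  0.96]
 [-0.    0.96 -0.29]
 [-1.   -0.   -0.  ]]
wing tips (array([612.58,   9.88, 153.27]), [np.float64(1.0541576197473048), np.float64(1.0541576197473272)]) (array([593.51,  66.86, 149.46]), [np.float64(2.922746933258255), np.float64(2.9227469332584572)])
1 z [ 0.31 -0.95  0.  ] [ 0.93  0.25 -0.48]
row x24: d(m) [0.0005, -0.0042, 0.0303] |30.6mm| w [0.0388, 0.0104, -0.0201] |2.57deg|
-1 z [-0.31  0.95 -0.  ] [-2.13  0.57  0.3 ]
row x24: d(m) [-0.008, -0.0355, -0.0023] |36.5mm| w [-0.0887, 0.0237, 0.0123] |5.31deg|
```

```bash
for i in 1 2; do :; done; python3 -m crank '[[[0.0005,-0.0042,0.0303],[0.0388,0.0104,-0.0201],0.0878],[[0.0005,-0.0042,0.0303],[0.0388,0.0104,-0.0201],0.0878],[[0.0005,-0.0042,0.0303],[0.0388,0.0104,-0.0201],0.0878],[[0.0005,-0.0042,0.0303],[0.0388,0.0104,-0.0201],0.0878],[[0.0005,-0.0042,0.0303],[0.0388,0.0104,-0.0201],0.0878],[[0.0005,-0.0042,0.0303],[0.0388,0.0104,-0.0201],0.0878],[[0.0005,-0.0042,0.0303],[0.0388,0.0104,-0.0201],0.0878],[[0.0005,-0.0042,0.0303],[0.0388,0.0104,-0.0201],0.0878]]'
python3 - <<'E'
from h import *
Rg=rot(-S,U);print(go(Btop+S*(108),Rg,16)); print(cur()[0]["qpos"])
E
```

```text
t: 0.82
ee_pos: [389.0, 464.3, 213.8]
orientation: [0.365, 1.622, -0.603]
ft_force: [-0.4, -0.5, -0.4]
width: 87.8
row x16: d(m) [0.0005, -0.0041, 0.0303] |30.5mm| w [0.0387, 0.0104, -0.0201] |2.57deg|
(array([628.47,  47.66, 204.03]), array([[-0.47,  0.82,  0.31],
       [-0.16,  0.27, -0.95],
       [-0.87, -0.5 ,  0.  ]]))
[ 0.84  0.49  1.56  0.04  1.27 -0.14]
```

```bash
python3 -m crank '[[[0.0005,-0.0041,0.0303],[0.0387,0.0104,-0.0201],0.0878],[[0.0005,-0.0041,0.0303],[0.0387,0.0104,-0.0201],0.0878],[[0.0005,-0.0041,0.0303],[0.0387,0.0104,-0.0201],0.0878],[[0.0005,-0.0041,0.0303],[0.0387,0.0104,-0.0201],0.0878],[[0.0005,-0.0041,0.0303],[0.0387,0.0104,-0.0201],0.0878],[[0.0005,-0.0041,0.0303],[0.0387,0.0104,-0.0201],0.0878],[[0.0005,-0.0041,0.0303],[0.0387,0.0104,-0.0201],0.0878],[[0.0005,-0.0041,0.0303],[0.0387,0.0104,-0.0201],0.0878]]'
python3 -m crank '[[[0.0005,-0.0041,0.0303],[0.0387,0.0104,-0.0201],0.0878],[[0.0005,-0.0041,0.0303],[0.0387,0.0104,-0.0201],0.0878],[[0.0005,-0.0041,0.0303],[0.0387,0.0104,-0.0201],0.0878],[[0.0005,-0.0041,0.0303],[0.0387,0.0104,-0.0201],0.0878],[[0.0005,-0.0041,0.0303],[0.0387,0.0104,-0.0201],0.0878],[[0.0005,-0.0041,0.0303],[0.0387,0.0104,-0.0201],0.0878],[[0.0005,-0.0041,0.0303],[0.0387,0.0104,-0.0201],0.0878],[[0.0005,-0.0041,0.0303],[0.0387,0.0104,-0.0201],0.0878]]'
cat > snap.py <<'E'
import sys
from h import *
from workcell import vision
o,p,Rm=cur();print("q",o["qpos"],"p",p,"rv",o["orientation"],"w",o["width"],"F",o["ft_force"])
np.save("pics/%s_ee.npy"%sys.argv[2],np.array([o["ee_pos"],o["orientation"]]))
d=vision.get_image(sys.argv[1]);cv2.imwrite("pics/%s.png"%sys.argv[2],d["img"])
E
python3 snap.py wrist c1
python3 - <<'E'
from h import *
go(Btop+S*(108),rot(-S,U),2)
E
```

```text
t: 1.48
ee_pos: [542.1, 275.1, 202.9]
orientation: [0.495, 1.649, -0.978]
ft_force: [-0.5, -0.3, 1.2]
width: 88.0
t: 2.15
ee_pos: [629.3, 47.6, 203.9]
orientation: [0.623, 1.638, -1.359]
ft_force: [0.3, 0.1, 0.2]
width: 87.9
q [ 0.11  0.72  1.27 -0.11  1.67 -0.19] p [629.31  47.64 203.88] rv [ 0.62  1.64 -1.36] w 87.8693902449129 F [0.28 0.12 0.23]
row x2: d(m) [-0.0001, -0.0001, -0.0031] |3.1mm| w [-0.0035, -0.0004, 0.0013] |0.22deg|
```

View pics/c1.png

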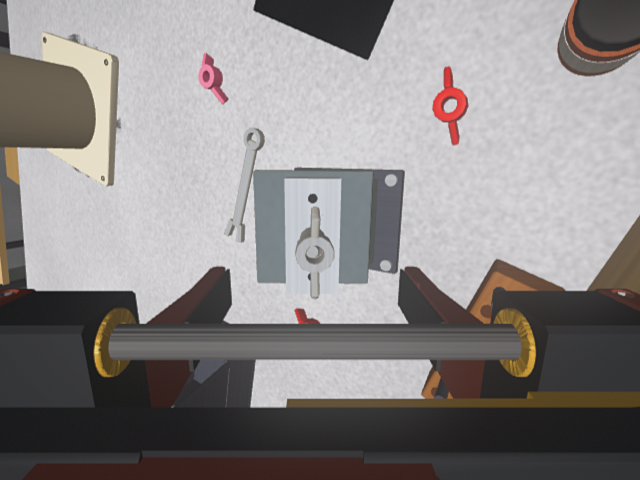

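The wrist view shows the nut hub at about (314,252), lying along the plate, with wing tips at (315,210) and (315,296). I'll compare that with the projected model.

```bash
python3 snap.py wrist c2; python3 - <<'E'
from h import *
im=cv2.imread("pics/c2.png");cv2.imwrite("pics/c2z.png",cv2.resize(im[150:310,230:420],None,fx=4,fy=4,interpolation=cv2.INTER_CUBIC))
ee=np.load("pics/c2_ee.npy")
Ne=Btop+S*32
for n,P in [("hubtop",Btop+48*S),("tipA",Btop+56*S+31*L),("tipB",Btop+56*S-31*L),("c1",Btop+23*U+50*L),("c2",Btop+23*U-50*L),("c3",Btop-23*U-50*L),("c4",Btop-23*U+50*L)]:
    q=proj("wrist",P,ee)[0];print(n,q,(q-[230,150]+.5)*4-.5)
go(Btop+S*(108),rot(-S,U),1)
E
```

```text
q [ 0.1   0.72  1.27 -0.11  1.67 -0.19] p [630.51  41.89 203.74] rv [ 0.63  1.63 -1.37] w 88.06428638214253 F [-1.08 -2.68  0.38]
hubtop [313.36 244.17] [334.94 378.17]
tipA [312.93 200.94] [333.22 205.27]
tipB [313.61 290.41] [335.95 563.15]
c1 [342.13 168.16] [450.01  74.14]
c2 [340.57 285.71] [443.76 544.34]
c3 [287.73 285.97] [232.41 545.37]
c4 [284.48 168.54] [219.42  75.66]
row x1: d(m) [-0.0002, -0.0007, -0.0034] |3.5mm| w [-0.0042, -0.0016, 0.0009] |0.26deg|
```

View pics/c2z.png

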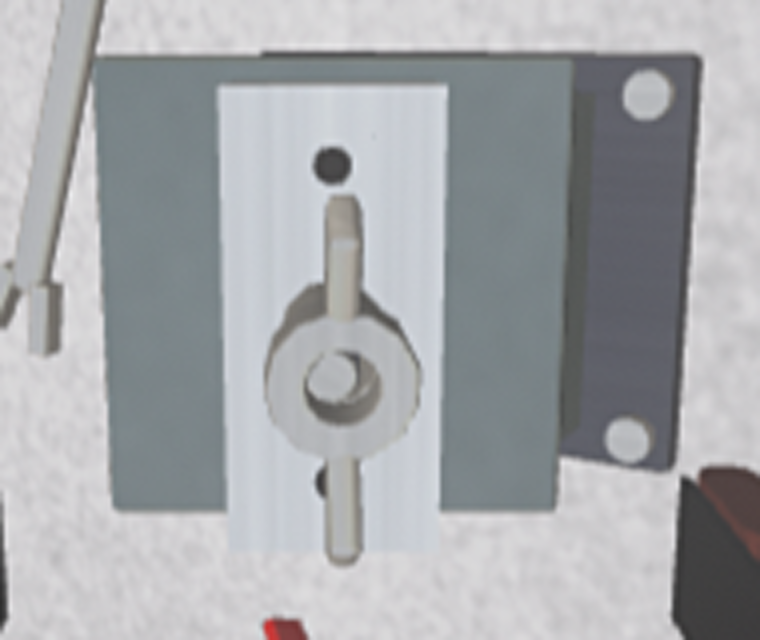

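```bash
python3 - <<'E'
from h import *
print(cur()[1]);go(Btop+S*(70)+0.7*U,rot(-S,U),6)
E
```

```text
[629.99  44.53 203.54]
row x6: d(m) [0.0063, 0.0, -0.0006] |6.3mm| w [-0.0007, -0.0003, 0.0002] |0.04deg|
```

```bash
python3 -m crank '[[[0.006,0,0],[0,0,0],0.07],[[0.008,0,0],[0,0,0],0.07],[[0.008,0,0],[0,0,0],0.07],[[0.008,0,0],[0,0,0],0.07],[[0.006,0,0],[0,0,0],0.07],[[0.002,0,0],[0,0,0],0.07],[[0,0,0],[0,0,0],0.07],[[0,0,0],[0,0,0],0.07]]'
python3 snap.py wrist c3; python3 - <<'E'
from h import *
im=cv2.imread("pics/c3.png");cv2.imwrite("pics/c3z.png",cv2.resize(im[150:330,220:430],None,fx=3.8,fy=3.8,interpolation=cv2.INTER_CUBIC))
ee=np.load("pics/c3_ee.npy")
for n,P in [("hubtop",Btop+48*S),("tipA",Btop+56*S+31*L),("tipB",Btop+56*S-31*L),("c1",Btop+23*U+50*L),("c2",Btop+23*U-50*L),("c3",Btop-23*U-50*L),("c4",Btop-23*U+50*L)]:
    q=proj("wrist",P,ee)[0];print(n,q,(q-[220,150]+.5)*3.8-.5)
go(Btop+S*(70)+.7*U,rot(-S,U),1)
E
```

```text
t: 2.92
ee_pos: [611.1, 43.4, 171.5]
orientation: [0.622, 1.637, -1.356]
ft_force: [0.3, 0.1, 0.0]
width: 69.7
q [ 0.11  0.72  1.34 -0.11  1.6  -0.19] p [611.13  43.44 171.54] rv [ 0.62  1.64 -1.36] w 69.67003814826475 F [0.34 0.13 0.04]
hubtop [311.92 272.24] [350.7 465.9]
tipA [311.85 223.26] [350.42 279.78]
tipB [311.78 326.57] [350.18 672.35]
c1 [345.59 181.03] [478.63 119.3 ]
c2 [342.3 313. ] [466.16 620.8 ]
c3 [282.41 312.85] [238.55 620.25]
c4 [279.41 180.86] [227.14 118.67]
row x1: d(m) [0.0012, -0.0002, 0.0013] |1.8mm| w [0.0017, 0.0002, -0.001] |0.12deg|
```

View pics/c3z.png

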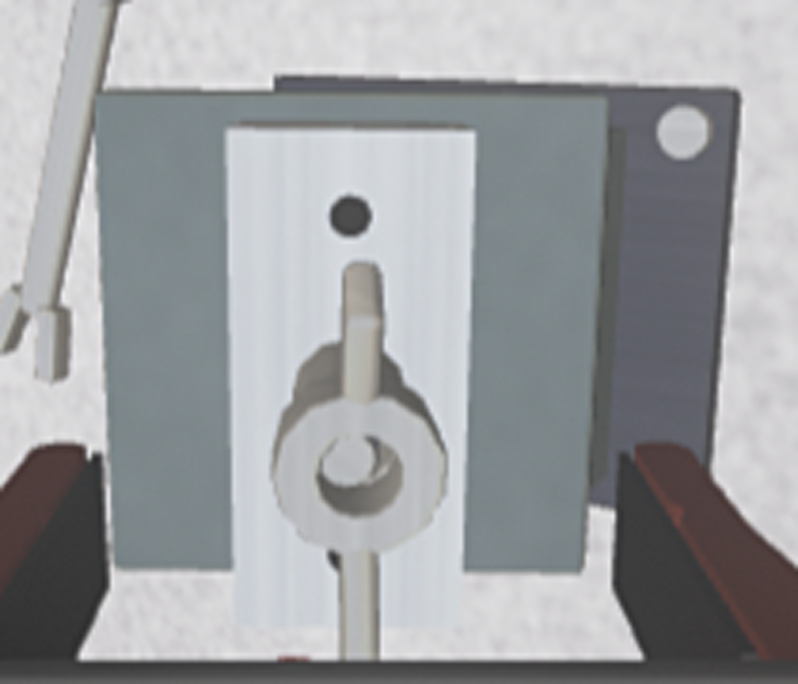

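```bash
python3 -m crank '[[[0.006,0,0.001],[0,0,0],0.07],[[0.008,0.0005,0.001],[0,0,0],0.07],[[0.010,0,0.0007],[0,0,0],0.07],[[0.010,0,0],[0,0,0],0.07],[[0.008,0,0],[0,0,0],0.07],[[0.005,0,0],[0,0,0],0.07],[[0.001,0,0],[0,0,0],0.07],[[0,0,0],[0,0,0],0.07]]'
python3 - <<'E'
from h import *
o,p,Rm=cur();print([(p-Btop)@v for v in(S,U,L)],o["ft_force"])
E
python3 -m crank '[[[0,0,0],[0,0,0],0.04],[[0,0,0],[0,0,0],0.03],[[0,0,0],[0,0,0],0.02],[[0,0,0],[0,0,0],0.02],[[0,0,0],[0,0,0],0.02],[[0,0,0],[0,0,0],0.02],[[0,0,0],[0,0,0],0.02],[[0,0,0],[0,0,0],0.02]]'
python3 snap.py side c4;python3 snap.py wrist c5
```

```text
t: 3.63
ee_pos: [589.2, 33.1, 129.2]
orientation: [0.622, 1.638, -1.357]
ft_force: [0.5, -0.2, -0.0]
width: 69.9
[np.float64(22.311705288600642), np.float64(1.1804155886940517), np.float64(-1.4951262760788553)] [ 0.5  -0.23 -0.04]
t: 4.3
ee_pos: [589.0, 33.0, 129.9]
orientation: [0.622, 1.638, -1.358]
ft_force: [-2.6, -1.1, 3.4]
width: 27.7
q [ 0.09  0.74  1.42 -0.11  1.5  -0.19] p [589.    32.98 129.87] rv [ 0.62  1.64 -1.36] w 27.650286727463083 F [-2.59 -1.06  3.41]
q [ 0.09  0.74  1.42 -0.11  1.5  -0.19] p [589.01  32.97 129.88] rv [ 0.62  1.64 -1.36] w 28.021872814861176 F [-3.05 -0.55  3.33]
```

```bash
python3 -m crank '[[[-0.002,0,0],[0,0,0],0.02],[[-0.004,0,0],[0,0,0],0.02],[[-0.006,0,0],[0,0,0],0.02],[[-0.010,0,0],[0,0,0],0.02],[[-0.015,0,0],[0,0,0],0.02],[[-0.015,0,0],[0,0,0],0.02],[[-0.010,0,0],[0,0,0],0.02],[[-0.005,0,0],[0,0,0],0.02]]'
python3 snap.py wrist c6
```

```text
t: 5.07
ee_pos: [623.3, 44.2, 189.6]
orientation: [0.625, 1.635, -1.354]
ft_force: [0.5, 0.5, -0.2]
width: 27.5
q [ 0.1   0.72  1.3  -0.11  1.64 -0.2 ] p [623.25  44.15 189.6 ] rv [ 0.63  1.63 -1.35] w 27.535257621981202 F [ 0.53  0.49 -0.25]
```

View pics/c6.png

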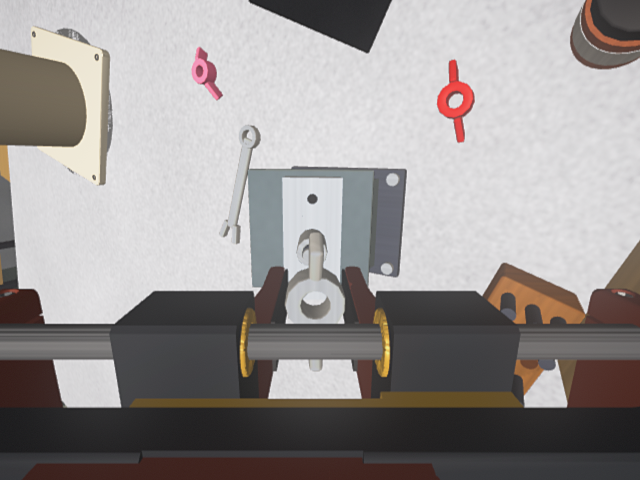

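The nut is in the jaws at (315,300), and the spacer is still on the stud at (313,245). Next I'll carry the nut to the box.

```bash
cat >> h.py <<'E'
def path(p0,R0,d,w,n):
    out=[];p0=np.array(p0)
    for k in range(n):
        p0=p0+R0@(np.array(d)*1000);R0=R0@R.from_rotvec(w).as_matrix();out.append(p0)
    return np.array(out)
Rbox=rot([0,0,-1],[0,1,0])
E
python3 - <<'E'
from h import *
o,p,Rm=cur()
n=16
w=R.from_matrix(Rm.T@Rbox).as_rotvec();print(w)
up=p+S*70
go(up,Rm,3,(p,Rm))
go([422.3,-322.3,230],Rbox,16,(up,Rm))
wn=w/16
A=sum(R.from_rotvec(wn*k).as_matrix() for k in range(16));d=np.linalg.solve(A,Rm.T@(np.array([422.3,-322.3,230])-up))
print(path(up,Rm,d/1000,wn,16)[::3])
E
```

```text
[-1.22 -0.32  0.45]
row x3: d(m) [-0.0233, 0.0001, 0.0] |23.3mm| w [0.0, 0.0, 0.0] |0.00deg|
row x16: d(m) [0.0092, -0.0283, 0.0034] |30.0mm| w [-0.0763, -0.0203, 0.0281] |4.80deg|
[[ 629.89   42.73  256.36]
 [ 556.29   -6.96  269.09]
 [ 495.48  -72.81  272.83]
 [ 451.24 -150.66  267.28]
 [ 426.33 -235.6   252.72]
 [ 422.3  -322.3   230.  ]]
```

```bash
python3 -m crank '[[[-0.0233,0,0],[0,0,0],0.02],[[-0.0233,0,0],[0,0,0],0.02],[[-0.0233,0,0],[0,0,0],0.02],[[0.0092,-0.0283,0.0034],[-0.0763,-0.0203,0.0281],0.02],[[0.0092,-0.0283,0.0034],[-0.0763,-0.0203,0.0281],0.02],[[0.0092,-0.0283,0.0034],[-0.0763,-0.0203,0.0281],0.02],[[0.0092,-0.0283,0.0034],[-0.0763,-0.0203,0.0281],0.02],[[0.0092,-0.0283,0.0034],[-0.0763,-0.0203,0.0281],0.02]]'
python3 -m crank '[[[0.0092,-0.0283,0.0034],[-0.0763,-0.0203,0.0281],0.02],[[0.0092,-0.0283,0.0034],[-0.0763,-0.0203,0.0281],0.02],[[0.0092,-0.0283,0.0034],[-0.0763,-0.0203,0.0281],0.02],[[0.0092,-0.0283,0.0034],[-0.0763,-0.0203,0.0281],0.02],[[0.0092,-0.0283,0.0034],[-0.0763,-0.0203,0.0281],0.02],[[0.0092,-0.0283,0.0034],[-0.0763,-0.0203,0.0281],0.02],[[0.0092,-0.0283,0.0034],[-0.0763,-0.0203,0.0281],0.02],[[0.0092,-0.0283,0.0034],[-0.0763,-0.0203,0.0281],0.02]]'
python3 -m crank '[[[0.0092,-0.0283,0.0034],[-0.0763,-0.0203,0.0281],0.02],[[0.0092,-0.0283,0.0034],[-0.0763,-0.0203,0.0281],0.02],[[0.0092,-0.0283,0.0034],[-0.0763,-0.0203,0.0281],0.02],[[0,0,0],[0,0,0],0.02],[[0,0,0],[0,0,0],0.02],[[0,0,0],[0,0,0],0.02],[[0,0,0],[0,0,0],0.02],[[0,0,0],[0,0,0],0.02]]'
python3 snap.py wrist d1; python3 - <<'E'
from h import *
go([422.3,-322.3,60],Rbox,8)
E
```

```text
t: 5.78
ee_pos: [531.0, -28.1, 269.4]
orientation: [0.422, 1.678, -0.921]
ft_force: [0.2, -2.0, -0.9]
width: 27.7
t: 6.45
ee_pos: [423.6, -236.9, 251.1]
orientation: [0.111, 1.625, -0.244]
ft_force: [0.9, 0.5, -1.1]
width: 27.8
t: 7.12
ee_pos: [421.1, -321.4, 228.5]
orientation: [-0.002, 1.574, 0.001]
ft_force: [0.3, -0.3, -1.2]
width: 27.9
q [-0.67  0.28  1.83 -0.    1.03 -2.24] p [ 421.14 -321.45  228.48] rv [-0.    1.57  0.  ] w 27.861831293453 F [ 0.32 -0.28 -1.16]
row x8: d(m) [0.0211, -0.0001, 0.0002] |21.1mm| w [0.0002, -0.0004, 0.0001] |0.03deg|
```

View pics/d1.png

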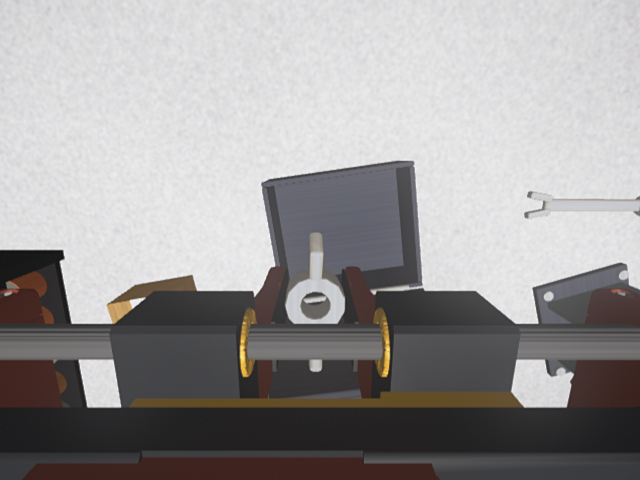

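```bash
python3 -m crank '[[[0.015,0,0.0002],[0,0,0],0.02],[[0.025,0,0.0002],[0,0,0],0.02],[[0.03,0,0.0002],[0,0,0],0.02],[[0.03,0,0.0002],[0,0,0],0.02],[[0.03,0,0.0002],[0,0,0],0.02],[[0.02,0,0],[0,0,0],0.02],[[0.015,0,0],[0,0,0],0.02],[[0.005,0,0],[0,0,0],0.02]]'
python3 -m crank '[[[0.01,0,0],[0,0,0],0.02],[[0.015,0,0],[0,0,0],0.02],[[0.012,0,0],[0,0,0],0.02],[[0.008,0,0],[0,0,0],0.02],[[0.003,0,0],[0,0,0],0.02],[[0,0,0],[0,0,0],0.02],[[0,0,0],[0,0,0],0.02],[[0,0,0],[0,0,0],0.02]]'
python3 snap.py side d2
```

```text
t: 7.83
ee_pos: [420.6, -321.0, 56.2]
orientation: [-0.0, 1.577, 0.003]
ft_force: [0.2, -0.3, -0.7]
width: 27.9
t: 8.5
ee_pos: [421.5, -323.1, 10.8]
orientation: [-0.001, 1.573, -0.0]
ft_force: [0.5, 0.8, -1.3]
width: 28.4
q [-0.67  0.63  1.93 -0.    0.58 -2.24] p [ 421.48 -323.09   10.84] rv [-0.    1.57 -0.  ] w 28.430112093214902 F [ 0.5   0.82 -1.29]
```

View pics/d2.png

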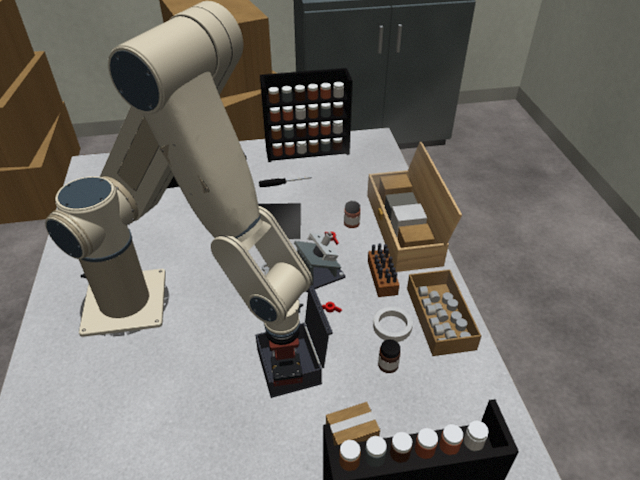

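The gripper is inside the box with the nut and clear of the lid. I'll release it by opening to 40 mm, then go up.

```bash
python3 -m crank '[[[0,0,0],[0,0,0],0.042],[[0,0,0],[0,0,0],0.042],[[0,0,0],[0,0,0],0.042],[[-0.005,0,0],[0,0,0],0.042],[[-0.015,0,0],[0,0,0],0.042],[[-0.03,0,0],[0,0,0],0.042],[[-0.035,0,0],[0,0,0],0.042],[[-0.035,0,0],[0,0,0],0.042]]'
python3 -m crank '[[[-0.04,0,0],[0,0,0],0.06],[[-0.04,0,0],[0,0,0],0.06],[[-0.035,0,0],[0,0,0],0.06],[[-0.015,0,0],[0,0,0],0.06],[[-0.005,0,0],[0,0,0],0.06],[[0,0,0],[0,0,0],0.06],[[0,0,0],[0,0,0],0.06],[[0,0,0],[0,0,0],0.06]]'
python3 snap.py wrist d3
python3 - <<'E'
from h import *
o,p,Rm=cur()
Rg=rot(-S,U)
P1=np.array(Btop+S*110+1*U-1.4*L)
go(P1,Rg,16,(p,Rm))
w=R.from_matrix(Rm.T@Rg).as_rotvec()/16
A=sum(R.from_rotvec(w*k).as_matrix() for k in range(16));d=np.linalg.solve(A,Rm.T@(P1-p))
print(p,path(p,Rm,d/1000,w,16)[::3])
E
```

```text
t: 9.22
ee_pos: [420.9, -322.3, 131.4]
orientation: [0.0, 1.575, 0.001]
ft_force: [1.2, -1.2, -0.0]
width: 41.8
t: 9.88
ee_pos: [421.1, -321.9, 263.4]
orientation: [0.001, 1.577, 0.002]
ft_force: [-0.4, 0.3, -1.1]
width: 59.9
q [-0.67  0.24  1.8  -0.    1.11 -2.24] p [ 421.05 -321.94  263.43] rv [0.   1.58 0.  ] w 59.90129943404256 F [-0.4   0.34 -1.13]
row x16: d(m) [-0.0033, 0.0286, -0.0015] |28.8mm| w [0.0764, 0.0201, -0.0282] |4.81deg|
[ 421.1  -321.97  263.35] [[ 419.58 -293.38  266.68]
 [ 428.43 -207.71  271.59]
 [ 456.54 -126.22  268.16]
 [ 501.86  -53.86  255.86]
 [ 561.25    5.02  234.7 ]
 [ 630.68   46.91  205.26]]
```

View pics/d3.png

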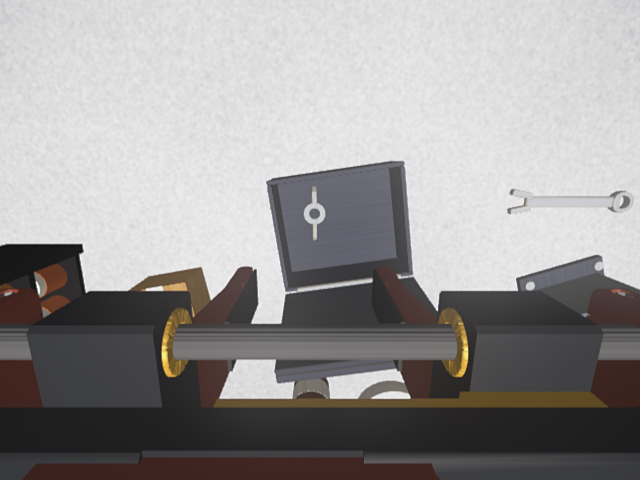

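The nut stands in the box at (314,213). I'll go back for the spacer.

```bash
python3 -m crank '[[[-0.0033,0.0286,-0.0015],[0.0764,0.0201,-0.0282],0.06],[[-0.0033,0.0286,-0.0015],[0.0764,0.0201,-0.0282],0.06],[[-0.0033,0.0286,-0.0015],[0.0764,0.0201,-0.0282],0.06],[[-0.0033,0.0286,-0.0015],[0.0764,0.0201,-0.0282],0.06],[[-0.0033,0.0286,-0.0015],[0.0764,0.0201,-0.0282],0.06],[[-0.0033,0.0286,-0.0015],[0.0764,0.0201,-0.0282],0.06],[[-0.0033,0.0286,-0.0015],[0.0764,0.0201,-0.0282],0.06],[[-0.0033,0.0286,-0.0015],[0.0764,0.0201,-0.0282],0.06]]'
python3 -m crank '[[[-0.0033,0.0286,-0.0015],[0.0764,0.0201,-0.0282],0.06],[[-0.0033,0.0286,-0.0015],[0.0764,0.0201,-0.0282],0.06],[[-0.0033,0.0286,-0.0015],[0.0764,0.0201,-0.0282],0.06],[[-0.0033,0.0286,-0.0015],[0.0764,0.0201,-0.0282],0.06],[[-0.0033,0.0286,-0.0015],[0.0764,0.0201,-0.0282],0.06],[[-0.0033,0.0286,-0.0015],[0.0764,0.0201,-0.0282],0.06],[[-0.0033,0.0286,-0.0015],[0.0764,0.0201,-0.0282],0.06],[[-0.0033,0.0286,-0.0015],[0.0764,0.0201,-0.0282],0.06]]'
python3 -m crank '[[[0,0,0],[0,0,0],0.06],[[0,0,0],[0,0,0],0.06],[[0.008,0,0],[0,0,0],0.06],[[0.012,0,0],[0,0,0],0.06],[[0.008,0,0],[0,0,0],0.06],[[0.002,0,0],[0,0,0],0.06],[[0,0,0],[0,0,0],0.06],[[0,0,0],[0,0,0],0.06]]'
python3 snap.py wrist e1
python3 - <<'E'
from h import *
im=cv2.imread("pics/e1.png");cv2.imwrite("pics/e1z.png",cv2.resize(im[150:330,220:430],None,fx=3.8,fy=3.8,interpolation=cv2.INTER_CUBIC))
go(Btop+S*21.5+.7*U-1.4*L,rot(-S,U),1)
E
```

```text
t: 10.6
ee_pos: [470.3, -99.8, 265.8]
orientation: [0.308, 1.674, -0.675]
ft_force: [0.6, -0.0, -0.2]
width: 59.9
t: 11.27
ee_pos: [632.1, 47.6, 204.9]
orientation: [0.621, 1.635, -1.363]
ft_force: [0.1, 0.2, 0.3]
width: 59.8
t: 11.93
ee_pos: [617.6, 41.1, 182.0]
orientation: [0.623, 1.633, -1.358]
ft_force: [0.8, -0.7, 0.4]
width: 60.0
q [ 0.1   0.72  1.32 -0.11  1.62 -0.19] p [617.55  41.15 181.99] rv [ 0.62  1.63 -1.36] w 60.010099007093004 F [ 0.78 -0.67  0.38]
row x1: d(m) [0.0615, -0.0, -0.0015] |61.5mm| w [-0.001, 0.0028, -0.0023] |0.22deg|
```

View pics/e1z.png

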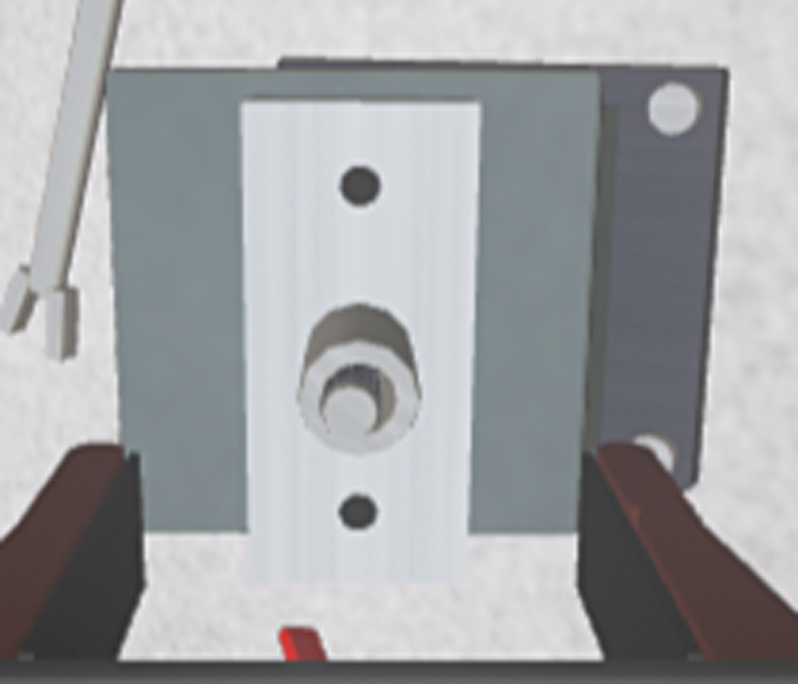

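```bash
python3 -m crank '[[[0.008,0,-0.0005],[0,0,0],0.06],[[0.012,0,-0.0005],[0,0,0],0.06],[[0.015,0,-0.0005],[0,0,0],0.06],[[0.015,0,0],[0,0,0],0.06],[[0.010,0,0],[0,0,0],0.06],[[0.006,0,0],[0,0,0],0.06],[[0.002,0,0],[0,0,0],0.06],[[0,0,0],[0,0,0],0.06]]'
python3 - <<'E'
from h import *
o,p,Rm=cur();print([(p-Btop)@v for v in(S,U,L)],o["ft_force"])
go(Btop+S*4+.7*U-1.4*L,rot(-S,U),1)
E
python3 snap.py wrist e2
```

```text
t: 12.65
ee_pos: [584.8, 31.9, 122.0]
orientation: [0.622, 1.634, -1.359]
ft_force: [0.3, 0.4, 1.5]
width: 60.0
[np.float64(13.752749083161667), np.float64(0.8671831816519582), np.float64(-1.2281963452499667)] [0.27 0.41 1.49]
row x1: d(m) [0.0098, -0.0002, 0.0001] |9.8mm| w [-0.0007, 0.0025, -0.0003] |0.15deg|
q [ 0.09  0.74  1.43 -0.11  1.48 -0.18] p [584.83  31.93 121.98] rv [ 0.62  1.63 -1.36] w 59.96034809587422 F [0.27 0.41 1.49]
```

View pics/e2.png

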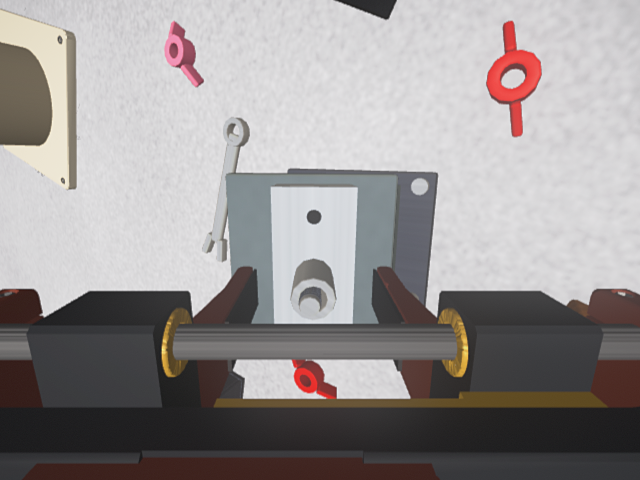

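```bash
python3 -m crank '[[[0.004,0,0],[0,0,0],0.06],[[0.004,0,0],[0,0,0],0.06],[[0.0013,0,0],[0,0,0],0.06],[[0,0,0],[0,0,0],0.04],[[0,0,0],[0,0,0],0.03],[[0,0,0],[0,0,0],0.015],[[0,0,0],[0,0,0],0.015],[[0,0,0],[0,0,0],0.015]]'
python3 -m crank '[[[0,0,0],[0,0,0],0.015],[[0,0,0],[0,0,0],0.015],[[-0.003,0,0],[0,0,0],0.015],[[-0.006,0,0],[0,0,0],0.015],[[-0.010,0,0],[0,0,0],0.015],[[-0.013,0,0],[0,0,0],0.015],[[-0.015,0,0],[0,0,0],0.015],[[-0.015,0,0],[0,0,0],0.015]]'
python3 snap.py wrist e3
```

```text
t: 13.37
ee_pos: [580.9, 30.5, 114.4]
orientation: [0.623, 1.633, -1.358]
ft_force: [0.3, -1.2, -0.9]
width: 30.1
t: 14.03
ee_pos: [611.4, 40.8, 169.2]
orientation: [0.624, 1.632, -1.357]
ft_force: [0.7, -0.1, -1.4]
width: 21.6
q [ 0.1   0.72  1.34 -0.11  1.59 -0.19] p [611.37  40.8  169.24] rv [ 0.62  1.63 -1.36] w 21.58274572181924 F [ 0.66 -0.11 -1.41]
```

View pics/e3.png

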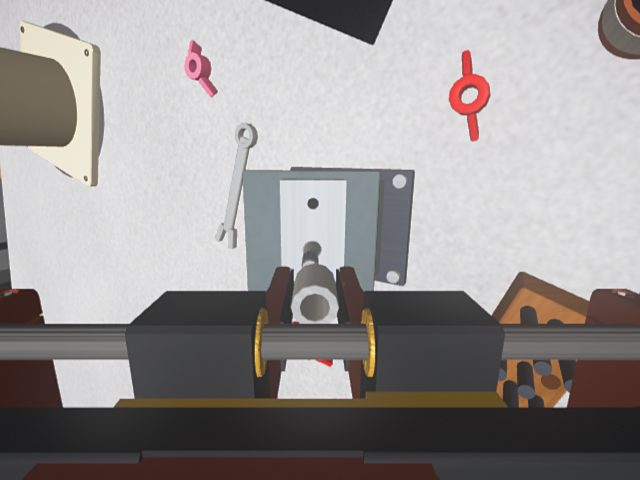

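The spacer is in the jaws at width 21.6, and the bracket and stud are still in place. I'll carry it to the box.

```bash
python3 - <<'E'
from h import *
o,p,Rm=cur();print(p)
up=p+S*102
P1=np.array([414,-261,230])
go(P1,Rbox,14,(up,Rm))
w=R.from_matrix(Rm.T@Rbox).as_rotvec()/14
A=sum(R.from_rotvec(w*k).as_matrix() for k in range(14));d=np.linalg.solve(A,Rm.T@(P1-up))
print(path(up,Rm,d/1000,w,14)[::3])
E
```

```text
[613.93  41.35 171.95]
row x14: d(m) [0.0106, -0.0293, 0.0005] |31.2mm| w [-0.0873, -0.0227, 0.032] |5.48deg|
[[ 633.35   47.22  265.53]
 [ 552.67    1.43  274.96]
 [ 486.38  -64.15  273.95]
 [ 439.72 -144.    262.03]
 [ 416.29 -231.43  239.61]]
```

```bash
python3 -m crank '[[[-0.034,0,0],[0,0,0],0.015],[[-0.034,0,0],[0,0,0],0.015],[[-0.034,0,0],[0,0,0],0.015],[[0.0106,-0.0293,0.0005],[-0.0873,-0.0227,0.032],0.015],[[0.0106,-0.0293,0.0005],[-0.0873,-0.0227,0.032],0.015],[[0.0106,-0.0293,0.0005],[-0.0873,-0.0227,0.032],0.015],[[0.0106,-0.0293,0.0005],[-0.0873,-0.0227,0.032],0.015],[[0.0106,-0.0293,0.0005],[-0.0873,-0.0227,0.032],0.015]]'
python3 -m crank '[[[0.0106,-0.0293,0.0005],[-0.0873,-0.0227,0.032],0.015],[[0.0106,-0.0293,0.0005],[-0.0873,-0.0227,0.032],0.015],[[0.0106,-0.0293,0.0005],[-0.0873,-0.0227,0.032],0.015],[[0.0106,-0.0293,0.0005],[-0.0873,-0.0227,0.032],0.015],[[0.0106,-0.0293,0.0005],[-0.0873,-0.0227,0.032],0.015],[[0.0106,-0.0293,0.0005],[-0.0873,-0.0227,0.032],0.015],[[0.0106,-0.0293,0.0005],[-0.0873,-0.0227,0.032],0.015],[[0.0106,-0.0293,0.0005],[-0.0873,-0.0227,0.032],0.015]]'
python3 -m crank '[[[0.0106,-0.0293,0.0005],[-0.0873,-0.0227,0.032],0.015],[[0,0,0],[0,0,0],0.015],[[0,0,0],[0,0,0],0.015],[[0,0,0],[0,0,0],0.015],[[0.015,0,0],[0,0,0],0.015],[[0.015,0,0],[0,0,0],0.015],[[0.015,0,0],[0,0,0],0.015],[[0,0,0],[0,0,0],0.015]]'
python3 snap.py wrist f1
python3 - <<'E'
from h import *
go([414,-261,50],Rbox,8)
E
```

```text
t: 14.75
ee_pos: [524.2, -19.0, 273.5]
orientation: [0.394, 1.676, -0.86]
ft_force: [-0.1, -0.1, -1.0]
width: 21.5
t: 15.42
ee_pos: [412.2, -231.4, 239.0]
orientation: [0.042, 1.597, -0.098]
ft_force: [-0.2, -0.1, -0.2]
width: 21.6
t: 16.08
ee_pos: [408.9, -256.3, 182.0]
orientation: [0.004, 1.584, -0.007]
ft_force: [-0.4, 0.4, -0.5]
width: 21.9
q [-0.58  0.28  1.96 -0.01  0.91 -2.14] p [ 408.88 -256.32  182.05] rv [ 0.    1.58 -0.01] w 21.899091177489783 F [-0.4   0.39 -0.47]
row x8: d(m) [0.0167, -0.0005, 0.0007] |16.7mm| w [-0.0009, -0.0015, 0.0003] |0.11deg|
```

View pics/f1.png

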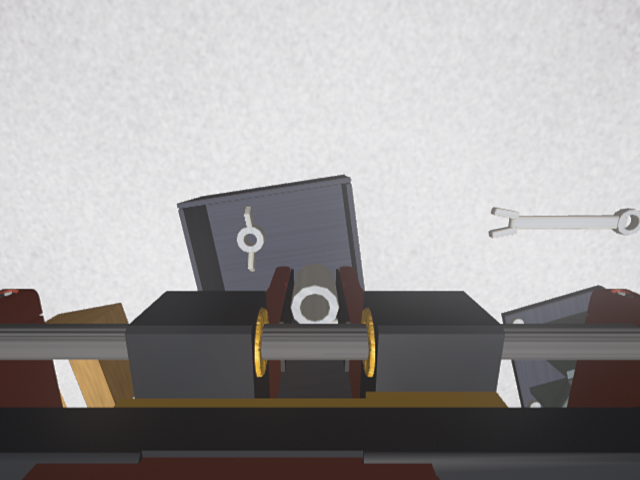

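```bash
python3 -m crank '[[[0.012,-0.001,0.001],[0,-0.004,0],0.015],[[0.02,-0.001,0.001],[0,-0.003,0],0.015],[[0.026,-0.001,0.001],[0,-0.003,0],0.015],[[0.026,-0.001,0.001],[0,-0.002,0],0.015],[[0.024,-0.001,0.001],[0,0,0],0.015],[[0.016,0,0],[0,0,0],0.015],[[0.008,0,0],[0,0,0],0.015],[[0,0,0],[0,0,0],0.015]]'
python3 snap.py wrist f2; python3 - <<'E'
from h import *
go([414,-261,12],Rbox,4)
E
```

```text
t: 16.8
ee_pos: [414.2, -263.4, 51.2]
orientation: [0.004, 1.571, -0.009]
ft_force: [1.1, 0.3, 0.5]
width: 21.7
q [-0.59  0.51  2.02 -0.    0.61 -2.15] p [ 414.23 -263.36   51.22] rv [ 0.    1.57 -0.01] w 21.729971117179137 F [1.06 0.26 0.52]
row x4: d(m) [0.01, 0.0007, -0.0002] |10.1mm| w [-0.0021, 0.0003, 0.0009] |0.13deg|
```

View pics/f2.png

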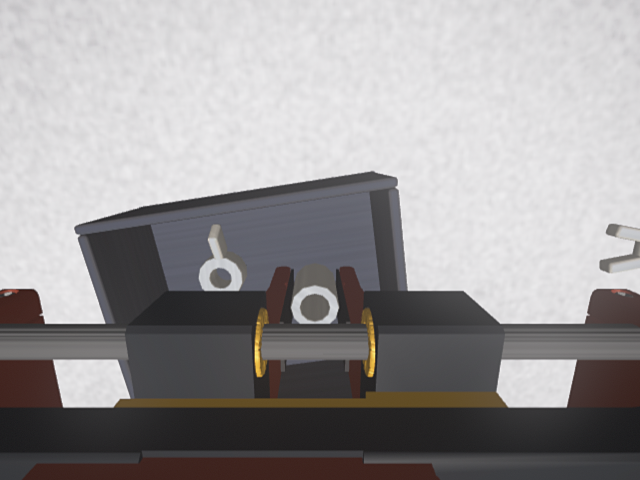

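The spacer is between the nut and the right wall, clear of both. I'll set it down.

```bash
python3 -m crank '[[[0.008,0,0],[0,0,0],0.015],[[0.012,0,0],[0,0,0],0.015],[[0.010,0,0],[0,0,0],0.015],[[0.006,0,0],[0,0,0],0.015],[[0.002,0,0],[0,0,0],0.015],[[0,0,0],[0,0,0],0.015],[[0,0,0],[0,0,0],0.015],[[0,0,0],[0,0,0],0.036]]'
python3 -m crank '[[[0,0,0],[0,0,0],0.036],[[0,0,0],[0,0,0],0.036],[[0,0,0],[0,0,0],0.036],[[-0.005,0,0],[0,0,0],0.036],[[-0.015,0,0],[0,0,0],0.036],[[-0.03,0,0],[0,0,0],0.036],[[-0.035,0,0],[0,0,0],0.036],[[-0.035,0,0],[0,0,0],0.036]]'
python3 -m crank '[[[-0.04,0,0],[0,0,0],0.0878],[[-0.04,0,0],[0,0,0],0.0878],[[-0.035,0,0],[0,0,0],0.0878],[[-0.015,0,0],[0,0,0],0.0878],[[-0.005,0,0],[0,0,0],0.0878],[[0,0,0],[0,0,0],0.0878],[[0,0,0],[0,0,0],0.0878],[[0,0,0],[0,0,0],0.0878]]'
python3 snap.py wrist f3
python3 - <<'E'
from h import *
o,p,Rm=cur()
Rg=rot(-S,U)
go(Btop+S*100+.4*U-1.4*L,Rg,16,(p,Rm))
E
```

```text
t: 17.52
ee_pos: [414.4, -264.5, 14.2]
orientation: [0.004, 1.569, -0.01]
ft_force: [0.9, -0.0, 0.3]
width: 25.6
t: 18.18
ee_pos: [413.3, -263.4, 135.0]
orientation: [0.005, 1.571, -0.009]
ft_force: [0.3, -0.6, 0.3]
width: 36.1
t: 18.85
ee_pos: [412.8, -262.7, 267.0]
orientation: [0.005, 1.572, -0.009]
ft_force: [-0.1, 0.4, -0.4]
width: 85.4
q [-0.59  0.17  1.88 -0.    1.09 -2.15] p [ 412.79 -262.68  267.02] rv [ 0.01  1.57 -0.01] w 85.39989464887817 F [-0.1   0.38 -0.41]
row x16: d(m) [-0.0019, 0.0255, 0.0008] |25.6mm| w [0.0758, 0.0203, -0.0282] |4.78deg|
```

View pics/f3.png

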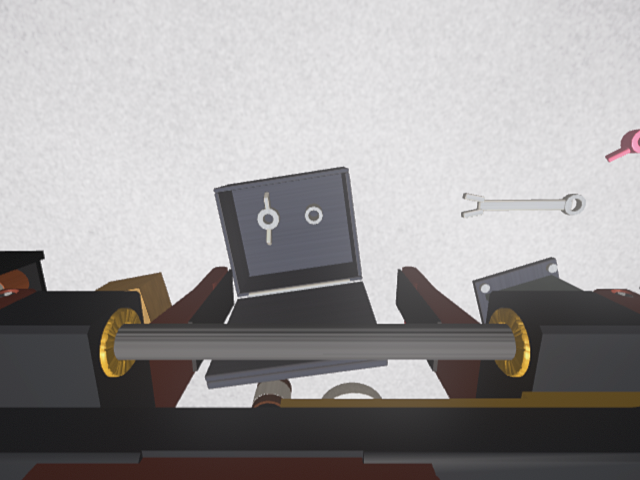

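Both pieces stand in the box, the nut at (267,219) and the spacer at (314,215). The bracket is next.

```bash
python3 -m crank '[[[-0.0019,0.0255,0.0008],[0.0758,0.0203,-0.0282],0.0878],[[-0.0019,0.0255,0.0008],[0.0758,0.0203,-0.0282],0.0878],[[-0.0019,0.0255,0.0008],[0.0758,0.0203,-0.0282],0.0878],[[-0.0019,0.0255,0.0008],[0.0758,0.0203,-0.0282],0.0878],[[-0.0019,0.0255,0.0008],[0.0758,0.0203,-0.0282],0.0878],[[-0.0019,0.0255,0.0008],[0.0758,0.0203,-0.0282],0.0878],[[-0.0019,0.0255,0.0008],[0.0758,0.0203,-0.0282],0.0878],[[-0.0019,0.0255,0.0008],[0.0758,0.0203,-0.0282],0.0878]]'
python3 -m crank '[[[-0.0019,0.0255,0.0008],[0.0758,0.0203,-0.0282],0.0878],[[-0.0019,0.0255,0.0008],[0.0758,0.0203,-0.0282],0.0878],[[-0.0019,0.0255,0.0008],[0.0758,0.0203,-0.0282],0.0878],[[-0.0019,0.0255,0.0008],[0.0758,0.0203,-0.0282],0.0878],[[-0.0019,0.0255,0.0008],[0.0758,0.0203,-0.0282],0.0878],[[-0.0019,0.0255,0.0008],[0.0758,0.0203,-0.0282],0.0878],[[-0.0019,0.0255,0.0008],[0.0758,0.0203,-0.0282],0.0878],[[-0.0019,0.0255,0.0008],[0.0758,0.0203,-0.0282],0.0878]]'
python3 -m crank '[[[0,0,0],[0,0,0],0.0878],[[0,0,0],[0,0,0],0.0878],[[0.008,0,0],[0,0,0],0.0878],[[0.012,0,0],[0,0,0],0.0878],[[0.008,0,0],[0,0,0],0.0878],[[0.002,0,0],[0,0,0],0.0878],[[0,0,0],[0,0,0],0.0878],[[0,0,0],[0,0,0],0.0878]]'
python3 snap.py wrist g1
python3 - <<'E'
from h import *
go(Btop+S*(-18.5)+.0*U-1.4*L,rot(-S,U),8)
E
```

```text
t: 19.57
ee_pos: [473.9, -70.2, 259.4]
orientation: [0.311, 1.67, -0.68]
ft_force: [1.3, 0.0, 0.0]
width: 87.9
t: 20.23
ee_pos: [626.2, 45.9, 196.5]
orientation: [0.623, 1.634, -1.363]
ft_force: [0.6, 0.5, 1.1]
width: 87.7
t: 20.9
ee_pos: [611.7, 39.8, 173.6]
orientation: [0.625, 1.632, -1.358]
ft_force: [0.9, -0.5, -0.1]
width: 87.6
q [ 0.1   0.72  1.34 -0.11  1.6  -0.19] p [611.7   39.84 173.56] rv [ 0.62  1.63 -1.36] w 87.6196627959045 F [ 0.88 -0.48 -0.05]
row x8: d(m) [0.0114, 0.0, -0.0001] |11.4mm| w [-0.0002, 0.0003, -0.0004] |0.03deg|
```

View pics/g1.png

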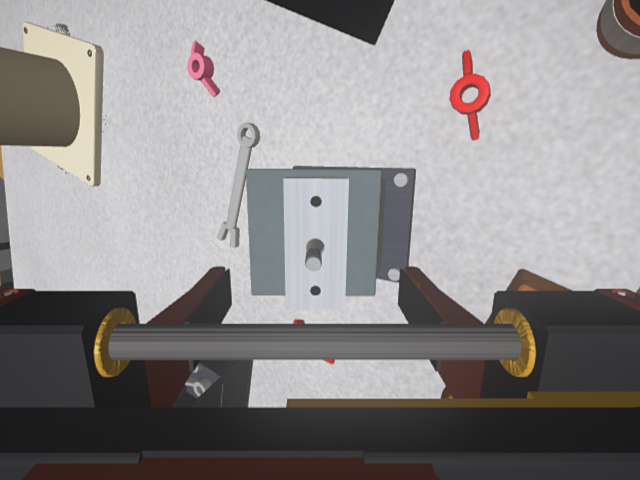

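```bash
python3 -m crank '[[[0.008,0,0],[0,0,0],0.0878],[[0.012,0,0],[0,0,0],0.0878],[[0.016,0,0],[0,0,0],0.0878],[[0.018,0,0],[0,0,0],0.0878],[[0.016,0,0],[0,0,0],0.0878],[[0.012,0,0],[0,0,0],0.0878],[[0.007,0,0],[0,0,0],0.0878],[[0.002,0,0],[0,0,0],0.0878]]'
python3 - <<'E'
from h import *
o,p,Rm=cur();print([(p-Btop)@v for v in(S,U,L)],o["ft_force"])
E
python3 -m crank '[[[0,0,0],[0,0,0],0.07],[[0,0,0],[0,0,0],0.06],[[0,0,0],[0,0,0],0.05],[[0,0,0],[0,0,0],0.038],[[0,0,0],[0,0,0],0.038],[[0,0,0],[0,0,0],0.038],[[0,0,0],[0,0,0],0.038],[[0,0,0],[0,0,0],0.038]]'
python3 snap.py wrist g2
python3 snap.py side g3
```

```text
t: 21.62
ee_pos: [567.6, 25.3, 92.7]
orientation: [0.623, 1.634, -1.36]
ft_force: [0.6, 0.6, 0.2]
width: 87.9
[np.float64(-20.8008092907698), np.float64(-0.5102268894548896), np.float64(-2.074323404764382)] [0.61 0.63 0.19]
t: 22.28
ee_pos: [569.1, 25.6, 94.2]
orientation: [0.625, 1.632, -1.358]
ft_force: [0.6, 0.3, 0.8]
width: 45.5
q [ 0.09  0.75  1.48 -0.12  1.42 -0.18] p [569.13  25.64  94.19] rv [ 0.62  1.63 -1.36] w 45.509070644780145 F [0.59 0.27 0.83]
q [ 0.09  0.75  1.48 -0.12  1.42 -0.18] p [569.13  25.63  94.22] rv [ 0.62  1.63 -1.36] w 45.8888445185528 F [ 1.08 -0.1   0.97]
```

View pics/g2.png

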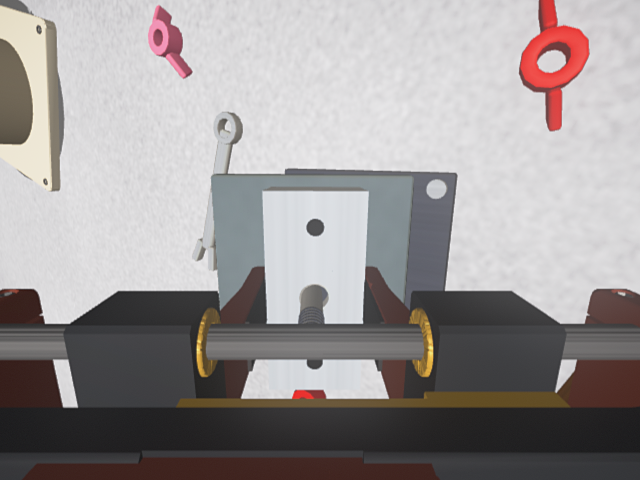

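Width reads 45.7, so the bracket is gripped. I'll lift along the stud.

```bash
python3 -m crank '[[[-0.003,0,0],[0,0,0],0.038],[[-0.005,0,0],[0,0,0],0.038],[[-0.008,0,0],[0,0,0],0.038],[[-0.010,0,0],[0,0,0],0.038],[[-0.012,0,0],[0,0,0],0.038],[[-0.012,0,0],[0,0,0],0.038],[[-0.012,0,0],[0,0,0],0.038],[[-0.012,0,0],[0,0,0],0.038]]'
python3 -m crank '[[[-0.02,0,0],[0,0,0],0.038],[[-0.02,0,0],[0,0,0],0.038],[[-0.02,0,0],[0,0,0],0.038],[[-0.02,0,0],[0,0,0],0.038],[[-0.02,0,0],[0,0,0],0.038],[[-0.01,0,0],[0,0,0],0.038],[[-0.005,0,0],[0,0,0],0.038],[[0,0,0],[0,0,0],0.038]]'
python3 snap.py wrist g4
python3 - <<'E'
from h import *
o,p,Rm=cur()
# bracket long side along L direction (yaw 18.3). mat: y axis (.123,.99)
for ang in (0.2,1.4):
    Rm2=rot([0,0,-1],[np.cos(ang),np.sin(ang),0])
    P1=np.array([462,281,110]);w=R.from_matrix(Rm.T@Rm2).as_rotvec();n=12
    go(P1,Rm2,n,(p,Rm));w=w/n
    A=sum(R.from_rotvec(w*k).as_matrix() for k in range(n));d=np.linalg.solve(A,Rm.T@(P1-p))
    print(path(p,Rm,d/1000,w,n)[::2])
E
```

```text
t: 23.05
ee_pos: [604.8, 37.6, 159.7]
orientation: [0.625, 1.632, -1.358]
ft_force: [0.2, -0.0, -2.9]
width: 45.5
t: 23.72
ee_pos: [658.7, 55.8, 258.7]
orientation: [0.625, 1.632, -1.357]
ft_force: [-1.0, -0.6, -2.5]
width: 45.8
q [ 0.11  0.71  1.14 -0.11  1.79 -0.2 ] p [658.73  55.75 258.73] rv [ 0.63  1.63 -1.36] w 45.827010380462234 F [-0.98 -0.56 -2.49]
row x12: d(m) [0.0149, -0.0071, -0.0226] |27.9mm| w [0.0096, 0.0028, 0.0434] |2.55deg|
[[638.02  72.66 248.29]
 [599.84 107.84 227.62]
 [564.18 144.23 204.66]
 [531.25 181.83 179.65]
 [501.23 220.62 152.88]
 [474.28 260.58 124.61]]
row x12: d(m) [0.0124, 0.0063, -0.0248] |28.4mm| w [-0.088, -0.0233, 0.0392] |5.68deg|
[[649.6   78.8  243.76]
 [627.97 124.17 217.42]
 [600.07 166.95 192.67]
 [566.38 205.98 168.95]
 [527.62 240.25 145.62]
 [484.7  268.94 122.06]]
```

View pics/g4.png

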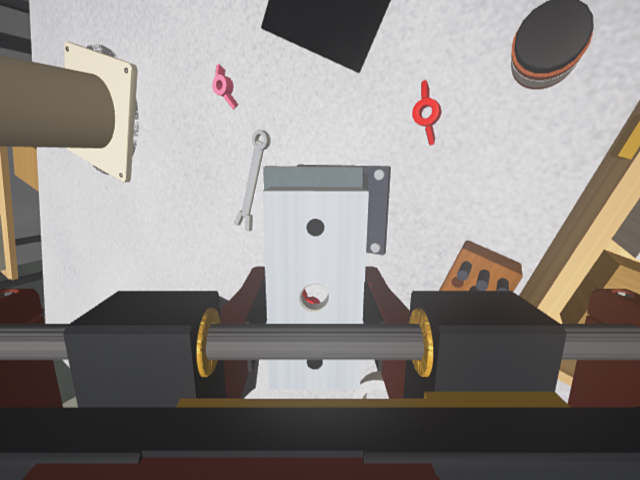

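```bash
python3 - <<'E'
from h import *
o,p,Rm=cur()
Rm2=rot([0,0,-1],[np.cos(.12),-np.sin(.12),0])
go([462,281,90],Rm2,14,(p,Rm))
E
```

```text
row x14: d(m) [0.0147, -0.0086, -0.0182] |24.9mm| w [0.0306, 0.0084, 0.0366] |2.77deg|
```

```bash
python3 -m crank '[[[0.0147,-0.0086,-0.0182],[0.0306,0.0084,0.0366],0.038],[[0.0147,-0.0086,-0.0182],[0.0306,0.0084,0.0366],0.038],[[0.0147,-0.0086,-0.0182],[0.0306,0.0084,0.0366],0.038],[[0.0147,-0.0086,-0.0182],[0.0306,0.0084,0.0366],0.038],[[0.0147,-0.0086,-0.0182],[0.0306,0.0084,0.0366],0.038],[[0.0147,-0.0086,-0.0182],[0.0306,0.0084,0.0366],0.038],[[0.0147,-0.0086,-0.0182],[0.0306,0.0084,0.0366],0.038],[[0.0147,-0.0086,-0.0182],[0.0306,0.0084,0.0366],0.038]]'
python3 -m crank '[[[0.0147,-0.0086,-0.0182],[0.0306,0.0084,0.0366],0.038],[[0.0147,-0.0086,-0.0182],[0.0306,0.0084,0.0366],0.038],[[0.0147,-0.0086,-0.0182],[0.0306,0.0084,0.0366],0.038],[[0.0147,-0.0086,-0.0182],[0.0306,0.0084,0.0366],0.038],[[0.0147,-0.0086,-0.0182],[0.0306,0.0084,0.0366],0.038],[[0.0147,-0.0086,-0.0182],[0.0306,0.0084,0.0366],0.038],[[0,0,0],[0,0,0],0.038],[[0,0,0],[0,0,0],0.038]]'
python3 -m crank '[[[0,0,0],[0,0,0],0.038],[[0,0,0],[0,0,0],0.038],[[0.01,0,0],[0,0,0],0.038],[[0.015,0,0],[0,0,0],0.038],[[0.01,0,0],[0,0,0],0.038],[[0.005,0,0],[0,0,0],0.038],[[0,0,0],[0,0,0],0.038],[[0,0,0],[0,0,0],0.038]]'
python3 snap.py wrist h1
python3 - <<'E'
from h import *
go([462,281,13],rot([0,0,-1],[np.cos(.12),-np.sin(.12),0]),5)
E
```

```text
t: 24.43
ee_pos: [520.6, 172.8, 171.5]
orientation: [1.023, 1.371, -1.34]
ft_force: [-0.8, -0.2, -2.5]
width: 45.4
t: 25.1
ee_pos: [459.4, 280.2, 88.7]
orientation: [1.292, 1.153, -1.299]
ft_force: [-0.3, 0.3, -1.7]
width: 45.6
t: 25.77
ee_pos: [461.9, 280.5, 49.7]
orientation: [1.297, 1.15, -1.298]
ft_force: [-0.4, -0.1, -1.9]
width: 45.8
q [0.52 0.56 1.91 0.   0.67 0.64] p [461.85 280.46  49.65] rv [ 1.3   1.15 -1.3 ] w 45.78801353560739 F [-0.4  -0.13 -1.88]
row x5: d(m) [0.0074, -0.0, -0.0001] |7.4mm| w [-0.0001, -0.0001, -0.0] |0.01deg|
```

View pics/h1.png

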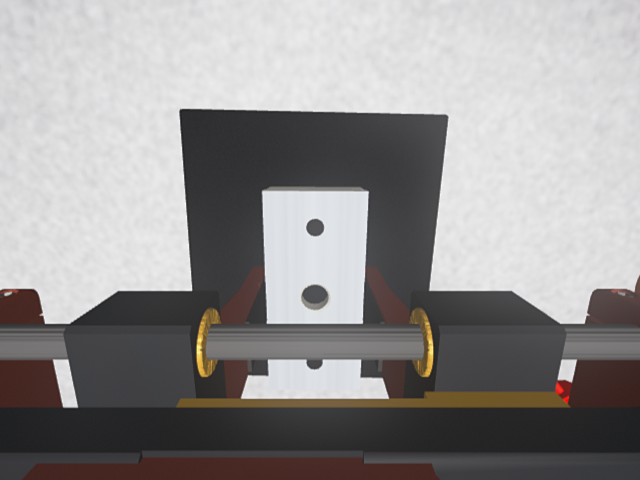

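The bracket is level and square over the mat. I'll lower it in small steps and watch the force.

```bash
python3 -m crank '[[[0.006,0,0],[0,0,0],0.038],[[0.010,0,0],[0,0,0],0.038],[[0.010,0,0],[0,0,0],0.038],[[0.006,0,0],[0,0,0],0.038],[[0.004,0,0],[0,0,0],0.038],[[0.002,0,0],[0,0,0],0.038],[[0,0,0],[0,0,0],0.038],[[0,0,0],[0,0,0],0.038]]'
python3 -m crank '[[[0.001,0,0],[0,0,0],0.038],[[0.001,0,0],[0,0,0],0.038],[[0.001,0,0],[0,0,0],0.038],[[0.001,0,0],[0,0,0],0.038],[[0,0,0],[0,0,0],0.038],[[0,0,0],[0,0,0],0.038],[[0,0,0],[0,0,0],0.038],[[0,0,0],[0,0,0],0.038]]'
```

```text
t: 26.48
ee_pos: [461.9, 280.8, 11.9]
orientation: [1.298, 1.15, -1.297]
ft_force: [-1.1, 0.2, -2.1]
width: 45.7
t: 27.15
ee_pos: [462.1, 281.0, 9.0]
orientation: [1.298, 1.15, -1.296]
ft_force: [-2.5, -0.9, 9.1]
width: 46.0
```

The legs touch the mat, with the force going from −2 to +9 N. I'll release.

```bash
python3 -m crank '[[[0,0,0],[0,0,0],0.048],[[0,0,0],[0,0,0],0.056],[[0,0,0],[0,0,0],0.066],[[0,0,0],[0,0,0],0.066],[[0,0,0],[0,0,0],0.066],[[-0.005,0,0],[0,0,0],0.066],[[-0.01,0,0],[0,0,0],0.066],[[-0.02,0,0],[0,0,0],0.066]]'
python3 -m crank '[[[-0.035,0,0],[0,0,0],0.066],[[-0.04,0,0],[0,0,0],0.03],[[-0.04,0,0],[0,0,0],0],[[-0.04,0,0],[0,0,0],0],[[-0.04,0,0],[0,0,0],0],[[-0.03,0,0],[0,0,0],0],[[-0.02,0,0],[0,0,0],0],[[-0.005,0,0],[0,0,0],0]]'
python3 snap.py wrist i1; python3 snap.py side i2
```

```text
t: 27.82
ee_pos: [460.7, 280.0, 42.3]
orientation: [1.295, 1.151, -1.3]
ft_force: [0.2, -0.1, 0.2]
width: 66.0
t: 28.48
ee_pos: [463.3, 281.5, 298.1]
orientation: [1.304, 1.149, -1.29]
ft_force: [-0.3, 0.5, -0.1]
width: 22.8
q [0.52 0.21 1.74 0.   1.18 0.64] p [463.27 281.49 298.08] rv [ 1.3   1.15 -1.29] w 22.841482801015548 F [-0.26  0.53 -0.14]
q [0.52 0.22 1.75 0.   1.17 0.64] p [462.88 281.23 296.65] rv [ 1.3   1.15 -1.29] w 19.00280497742784 F [0.21 1.01 0.28]
```

View pics/i1.png

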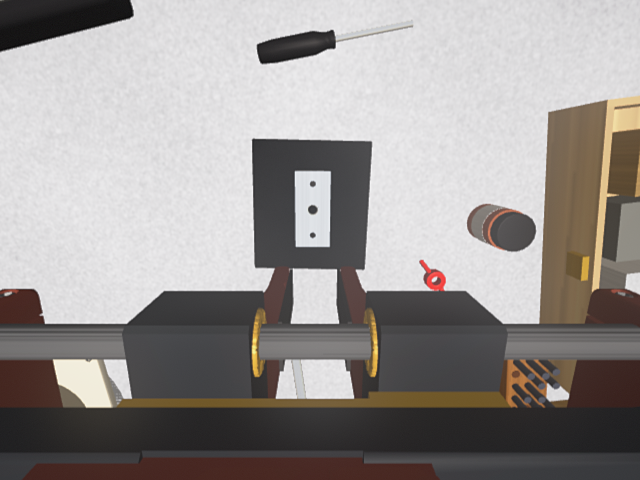

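View pics/i2.png

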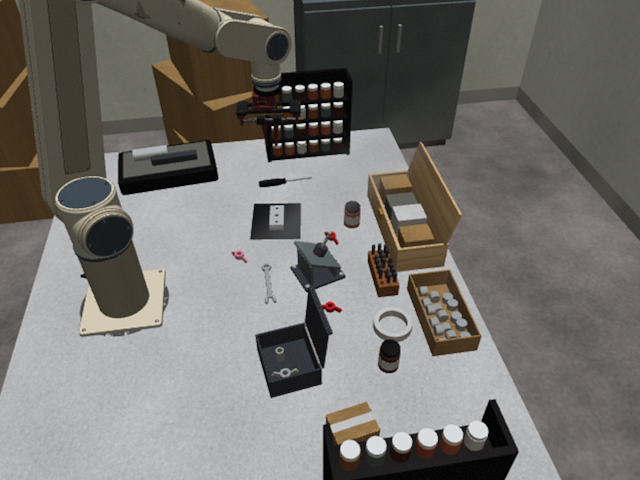

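The bracket stands square on the mat, and both pieces are visible in the box. Next is the lid: I'll push it from behind with the fingers shut.

```bash
cat >> h.py <<'E'
bx=np.array([.9905,.1375,0]);H=np.array([496.1,-282.3,0])
Rlid=rot([0,0,-1],bx)
E
python3 - <<'E'
from h import *
P=H+75*bx+[0,0,285];go(P,Rlid,15)
E
```

```text
row x15: d(m) [0.0006, 0.0072, 0.037] |37.7mm| w [-0.0172, -0.0001, -0.0002] |0.99deg|
```

```bash
python3 -m crank '[[[0.0006,0.0072,0.037],[-0.0172,0,0],0],[[0.0006,0.0072,0.037],[-0.0172,0,0],0],[[0.0006,0.0072,0.037],[-0.0172,0,0],0],[[0.0006,0.0072,0.037],[-0.0172,0,0],0],[[0.0006,0.0072,0.037],[-0.0172,0,0],0],[[0.0006,0.0072,0.037],[-0.0172,0,0],0],[[0.0006,0.0072,0.037],[-0.0172,0,0],0],[[0.0006,0.0072,0.037],[-0.0172,0,0],0]]'
python3 -m crank '[[[0.0006,0.0072,0.037],[-0.0172,0,0],0],[[0.0006,0.0072,0.037],[-0.0172,0,0],0],[[0.0006,0.0072,0.037],[-0.0172,0,0],0],[[0.0006,0.0072,0.037],[-0.0172,0,0],0],[[0.0006,0.0072,0.037],[-0.0172,0,0],0],[[0.0006,0.0072,0.037],[-0.0172,0,0],0],[[0.0006,0.0072,0.037],[-0.0172,0,0],0],[[0,0,0],[0,0,0],0]]'
python3 -m crank '[[[0,0,0],[0,0,0],0],[[0,0,0],[0,0,0],0],[[0.02,0,0],[0,0,0],0],[[0.03,0,0],[0,0,0],0],[[0.03,0,0],[0,0,0],0],[[0.03,0,0],[0,0,0],0],[[0.02,0,0],[0,0,0],0],[[0,0,0],[0,0,0],0]]'
python3 snap.py side j1;python3 - <<'E'
from h import *
o,p,Rm=cur();d=p-H;print(d@bx,d@np.array([-bx[1],bx[0],0]),p[2])
go(H+65*bx+[0,0,150],Rlid,2)
E
```

```text
t: 29.25
ee_pos: [500.0, -19.8, 285.8]
orientation: [1.195, 1.221, -1.198]
ft_force: [0.5, 0.2, 0.5]
width: 0.3
t: 29.92
ee_pos: [569.7, -278.0, 280.6]
orientation: [1.108, 1.272, -1.111]
ft_force: [-0.4, -0.1, -0.6]
width: 0.5
t: 30.58
ee_pos: [566.1, -269.3, 148.8]
orientation: [1.106, 1.282, -1.109]
ft_force: [-0.4, 1.1, -0.8]
width: 0.5
q [-0.46  0.52  1.67  0.    0.96 -0.6 ] p [ 566.11 -269.31  148.81] rv [ 1.11  1.28 -1.11] w 0.5239593508087466 F [-0.42  1.11 -0.77]
72.48139989809552 2.1079213928831013 151.41553143230715
row x2: d(m) [0.0007, -0.0037, 0.0011] |4.0mm| w [0.0006, -0.002, 0.0023] |0.18deg|
```

View pics/j1.png

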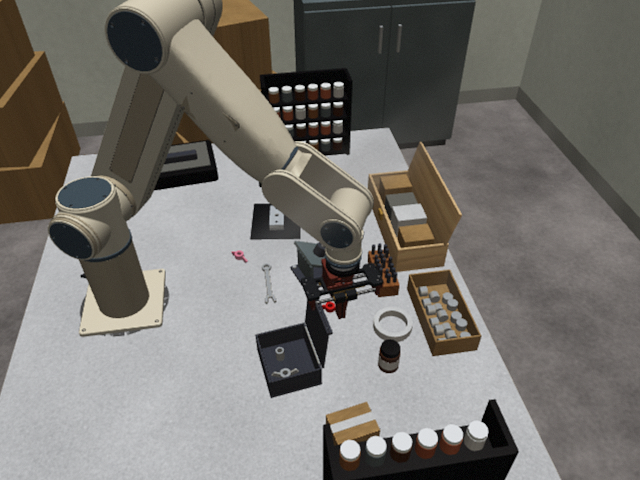

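The fingers are behind the lid and clear of everything. I'll push.

```bash
python3 -m crank '[[[0,-0.008,0],[0,0,0],0],[[0,-0.009,0],[0,0,0],0],[[0,-0.009,0],[0,0,0],0],[[0,-0.009,0],[0,0,0],0],[[0,-0.009,0],[0,0,0],0],[[0,-0.009,0],[0,0,0],0],[[0,-0.009,0],[0,0,0],0],[[0,-0.009,0],[0,0,0],0]]'
python3 -m crank '[[[0,-0.008,0],[0,0,0],0],[[0,-0.008,0],[0,0,0],0],[[0,-0.008,0],[0,0,0],0],[[0,-0.008,0],[0,0,0],0],[[0,-0.008,0],[0,0,0],0],[[0,-0.008,0],[0,0,0],0],[[0,-0.008,0],[0,0,0],0],[[0,-0.004,0],[0,0,0],0]]'
python3 snap.py side j2;python3 - <<'E'
from h import *
o,p,Rm=cur();d=p-H;print(d@bx,d@np.array([-bx[1],bx[0],0]),p[2])
E
```

```text
t: 31.3
ee_pos: [498.5, -282.9, 154.1]
orientation: [1.108, 1.27, -1.107]
ft_force: [2.7, 0.2, -0.5]
width: 0.8
t: 31.97
ee_pos: [438.5, -290.7, 153.6]
orientation: [1.108, 1.272, -1.107]
ft_force: [1.8, -0.1, -0.7]
width: 0.7
q [-0.61  0.38  1.9   0.    0.87 -0.75] p [ 438.51 -290.71  153.61] rv [ 1.11  1.27 -1.11] w 0.6762537715487912 F [ 1.78 -0.07 -0.73]
-58.485779817765696 -0.3669585355262637 153.57327795756484
```

View pics/j2.png

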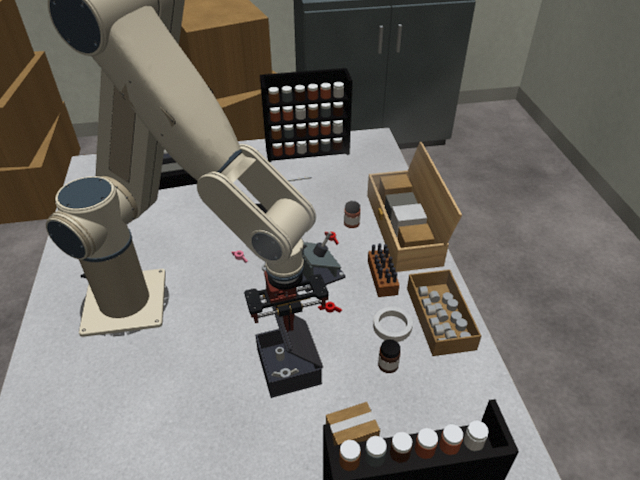

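The lid is past half-way at 2 N. Next I'll move a little further in and then straight down.

```bash
python3 -m crank '[[[0.003,-0.008,0],[0,0,0],0],[[0.005,-0.008,0],[0,0,0],0],[[0.006,0,0],[0,0,0],0],[[0.008,0,0],[0,0,0],0],[[0.008,0,0],[0,0,0],0],[[0.008,0,0],[0,0,0],0],[[0.008,0,0],[0,0,0],0],[[0.008,0,0],[0,0,0],0]]'
python3 -m crank '[[[0.006,0,0],[0,0,0],0],[[0.006,0,0],[0,0,0],0],[[0.006,0,0],[0,0,0],0],[[0.004,0,0],[0,0,0],0],[[0.002,0,0],[0,0,0],0],[[0,0,0],[0,0,0],0],[[0,0,0],[0,0,0],0],[[0,0,0],[0,0,0],0]]'
python3 snap.py side j3
```

```text
t: 32.68
ee_pos: [423.9, -292.7, 98.6]
orientation: [1.107, 1.272, -1.107]
ft_force: [-0.6, 0.4, 1.8]
width: 0.7
t: 33.35
ee_pos: [424.2, -293.0, 75.9]
orientation: [1.108, 1.271, -1.107]
ft_force: [-1.0, 0.9, -0.4]
width: 0.3
q [-0.63  0.49  1.96  0.    0.69 -0.77] p [ 424.17 -293.     75.93] rv [ 1.11  1.27 -1.11] w 0.33909878703328167 F [-0.98  0.94 -0.44]
```

View pics/j3.png

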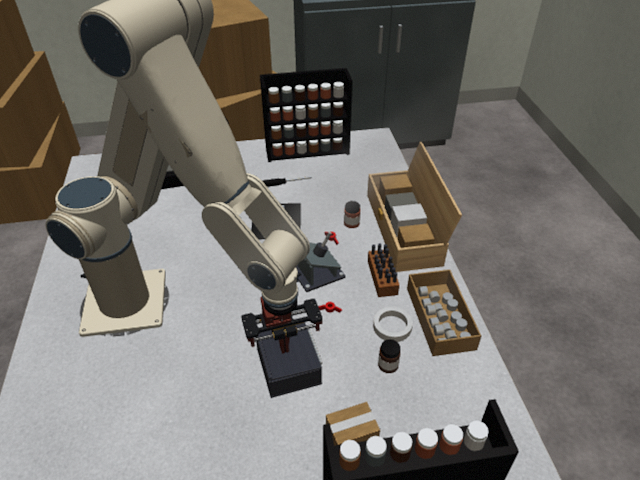

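Nearly shut. I'll press down in 1 mm steps until the force rises.

```bash
python3 -m crank '[[[0.001,0,0],[0,0,0],0],[[0.001,0,0],[0,0,0],0],[[0.001,0,0],[0,0,0],0],[[0.001,0,0],[0,0,0],0],[[0.001,0,0],[0,0,0],0],[[0,0,0],[0,0,0],0],[[0,0,0],[0,0,0],0],[[0,0,0],[0,0,0],0]]'
```

```text
t: 34.07
ee_pos: [424.1, -293.1, 71.7]
orientation: [1.107, 1.271, -1.107]
ft_force: [-3.2, 1.9, 13.2]
width: 0.8
```

```bash
python3 -m crank '[[[0.0005,0,0],[0,0,0],0],[[0.0005,0,0],[0,0,0],0],[[0.0005,0,0],[0,0,0],0],[[0,0,0],[0,0,0],0],[[0,0,0],[0,0,0],0],[[0,0,0],[0,0,0],0],[[0,0,0],[0,0,0],0],[[0,0,0],[0,0,0],0]]'
python3 -m crank '[[[-0.004,0,0],[0,0,0],0],[[-0.01,0,0],[0,0,0],0],[[-0.02,0,0],[0,0,0],0],[[-0.03,0,0],[0,0,0],0],[[-0.035,0,0],[0,0,0],0],[[-0.035,0,0],[0,0,0],0],[[-0.035,0,0],[0,0,0],0],[[-0.03,0,0],[0,0,0],0]]'
python3 -m crank '[[[0,-0.02,-0.03],[0,0,0],0],[[0,-0.02,-0.03],[0,0,0],0],[[0,-0.02,-0.03],[0,0,0],0],[[0,0,-0.03],[0,0,0],0],[[0,0,-0.03],[0,0,0],0],[[0,0,-0.02],[0,0,0],0],[[0,0,0],[0,0,0],0],[[0,0,0],[0,0,0],0]]'
python3 snap.py side k1;python3 snap.py scene k2
python3 - <<'E'
import cv2
im=cv2.imread("pics/k1.png")[190:410,230:430];cv2.imwrite("pics/k1z.png",cv2.resize(im,None,fx=2.7,fy=2.7,interpolation=cv2.INTER_CUBIC))
im=cv2.imread("pics/k2.png")[150:370,180:510];cv2.imwrite("pics/k2z.png",cv2.resize(im,None,fx=2.4,fy=2.4,interpolation=cv2.INTER_CUBIC))
E
```

```text
t: 34.73
ee_pos: [424.1, -293.1, 71.5]
orientation: [1.107, 1.271, -1.107]
ft_force: [-6.7, 4.7, 29.9]
width: -0.1
t: 35.4
ee_pos: [424.0, -293.0, 271.0]
orientation: [1.108, 1.27, -1.106]
ft_force: [0.5, -1.2, -0.6]
width: 0.2
t: 36.07
ee_pos: [341.2, -132.4, 268.7]
orientation: [1.106, 1.271, -1.105]
ft_force: [1.1, 0.3, -0.3]
width: 0.3
q [-0.4  -0.05  2.11  0.    1.08 -0.54] p [ 341.21 -132.37  268.69] rv [ 1.11  1.27 -1.1 ] w 0.26845321792452453 F [ 1.05  0.3  -0.34]
q [-0.4  -0.04  2.11  0.    1.08 -0.54] p [ 341.54 -133.04  268.67] rv [ 1.11  1.27 -1.11] w 0.28380341484067795 F [ 1.12 -1.56  0.5 ]
```

View pics/k1z.png

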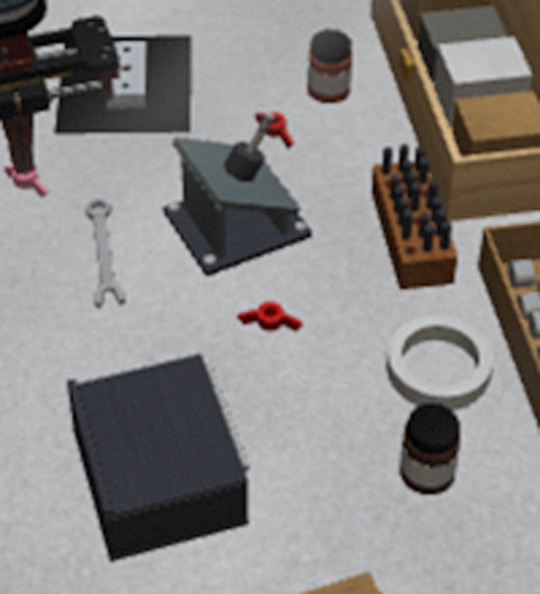

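View pics/k2z.png

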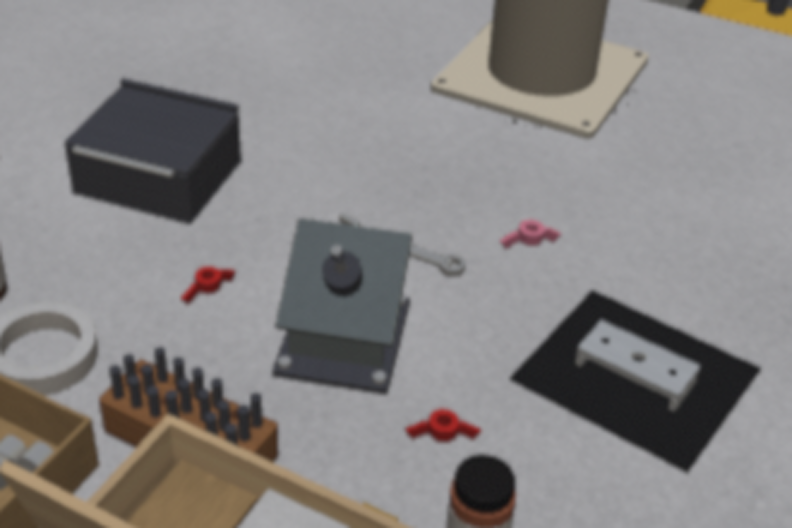

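The lid is shut flat, the bracket stands on its legs on the mat, and the bystanders look undisturbed. I'm handing the job in.

```bash
python3 -c "
from workcell import workorder,ctrl
print(ctrl.get_obs()['t']);print(workorder.close_job())"
```

```text
36.1667
the job is handed in; nothing more can be done
None
```

The job is done and handed in at 36 s of the 72 s allowed; no verdict came back.

- **Nut and spacer:** I lifted the wing nut off first and then the spacer tube, and set both in the box. The wrist views showed the spacer still on the stud after the first lift and the bracket still there after the second. Before the lid went down, both pieces were upright on the box floor.
- **Bracket:** I lifted it along the stud and stood it on its two legs near the middle of the mat. The last scene picture shows it standing there.
- **Lid:** I pushed it over from behind with closed fingers and pressed it down. It stopped at 71.5 mm, the lid's height when shut, under about 30 N (the highest force reading at the end of any move). The last pictures show it level on the rim.
- **Bystanders and robot:** By eye, the other things look unmoved in the final pictures; I did not measure them. The gripper was clear of everything at hand-in.

The only disagreement was about 1.5 mm between the wrist camera and the fixed cameras at the jig, which I corrected before gripping. No check failed.

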